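# Load three wood pucks into the smoker box

### The job

Slide the smoker box's lid open, put exactly three of the round wood pucks into the box, each lowered in and lying flat on its floor rather than dropped from above the rim, and slide the lid fully shut again. Leave the two spare pucks, the square wood blocks, the tin, the mug and the bottle where they are.

Things in the scene. Friction and masses are not known exactly. Their poses are not given: they have to be found in the camera images.
- smoker: Open-topped rectangular stainless smoker box, fixed to the shelf, 130 mm (its x) by 246 mm (its y) by 50 mm high; walls and floor 3 mm thick, so the hollow is 124 x 240 mm and 47 mm deep. Origin: centre of its underside on the shelf (z = 0); x points to its back, away from the robot; z up. Along its two short ends run dark lid runners, up to 56 mm high, that carry on 132 mm past its back. It starts empty.
- lid (a joint): Slotted flat steel lid on top of the box, sliding level along the box's +x: 0 = fully closed (over the hollow), 0.128 m = fully open (behind the box, the hollow clear). It starts closed or up to 30 mm ajar, stays where it is left and takes about 1.5 N to slide. Its upper face is 53 mm above the shelf.
- lid_handle (a point): Centre of the lid's handle, which moves with the lid: a dark wood bar 80 mm long (along the box's y), 12 mm thick (x) and 12 mm high on two 22 mm posts; this point is 78 mm above the shelf, the bar's top 84 mm. Its axes are those of the box.
- puck1: Round wood puck for smoking: flat disc 44 mm in diameter, 25 mm high, about 30 g, lying flat on the shelf among the other low things, one of five alike. Origin: its centre; z along its axis, up.
- puck2: Round wood puck for smoking: flat disc 44 mm in diameter, 25 mm high, about 30 g, lying flat on the shelf among the other low things, one of five alike. Origin: its centre; z along its axis, up.
- puck3: Round wood puck for smoking: flat disc 44 mm in diameter, 25 mm high, about 30 g, lying flat on the shelf among the other low things, one of five alike. Origin: its centre; z along its axis, up.
- puck4: Round wood puck for smoking: flat disc 44 mm in diameter, 25 mm high, about 30 g, lying flat on the shelf among the other low things, one of five alike. Origin: its centre; z along its axis, up.
- puck5: Round wood puck for smoking: flat disc 44 mm in diameter, 25 mm high, about 30 g, lying flat on the shelf among the other low things, one of five alike. Origin: its centre; z along its axis, up.
- block1: Square block of the same wood, 40 x 40 x 25 mm high; not a puck, stays where it is. Origin: its centre; z up.
- block2: A second such square wood block, 40 x 40 x 25 mm; stays where it is. Origin: its centre; z up.
- tin: Plain closed steel tin, 52 mm in diameter, 30 mm high, among the wood; stays where it is. Origin: centre of its underside; z up.
- mug: Blue ceramic mug, 82 mm across, 92 mm high, standing to the robot's right. Origin: centre of its underside; z up.
- bottle: White condiment bottle with a flip-top lid, 58 mm in diameter, 155 mm high, standing to the robot's left. Origin: centre of its underside; z up.
Not all that is in view belongs to the job. Leave any green look-alike of the puck2 alone.

How it is judged:
By the outcome, as a careful person would: the job done as asked, in the order asked, and still so for the second after the job is handed in, with the robot touching nothing.
It also fails if it takes over 70 s, if anything falls off the work surface, if the arm or the gripper's body presses on something with over 40 N, if the wrist force passes 120 N, or if a joint passes its speed limit or range.

### The arm

A 7-joint arm with a two-finger parallel gripper is mounted at the origin on the work surface. World frame = base frame: x ahead of the robot, y to its left, z up, the work surface at z = 0. Lengths are in m, angles in rad, forces in N, time in s.
With the tool pointing down it reaches from about 0.4 to 0.925 m from the base axis. Payload 4.1 kg.
Tool frame: the origin (TCP) lies midway between the tips of the shut fingers; the grasp point (between the pads) lies 19 mm behind it; z points along the fingers, x is the direction in which the jaws open and shut, and the axes are right-handed (so a half turn about z gives the same grasp; the last joint's range is limited). The gripper opens to 85 mm and grips with 20 to 120 N. Pads are 22 mm wide; open, the fingers measure 114 mm over their backs; the gripper's body (76 mm by 85 mm) begins 54 mm behind the grasp point. The pads swing forward as they close: fully open they stand 13 mm farther back than shut.
Start: joints at [-1.407, 0.398, 0.045, 1.537, -0.019, 1.207, -0.051], TCP at [0.169, 0.628, 0.199] pointing down, gripper open.
Joint ranges: [-2.82, 2.82], [-0.49, 2.23], [-1.37, 1.46], [0, 2.46], [-1.36, 4.5], [0.23, 2], [-2.94, 2.94]. Speed limits (rad/s): [2.57, 2.57, 3.14, 3.14, 3.14, 3.14, 3.14].

### API

Orientations are given as a rotation vector (axis times angle).
In Python, from plant import * gives the robot as it stands.
- The arm moves only by the shell command python3 -m crank 'ROWS' [FORCE]. ROWS is text: rows parted by semicolons, each of 5 numbers parted by spaces: the opening, from 0 (shut) to 1 (fully open), then the shift along the tool's x, y, z in m, then the turn about the tool's z in rad. In form: grip dx dy dz roll; .... A call has 1 to 5 rows; each row is the pose to reach, as a shift and turn from the pose measured when the call began, along the tool's axes at that moment; what a row does not reach only later rows make up. A row lasts 1/8 s, in which the tool goes at most 62.5 mm and 10.7 degrees, less where a joint would pass 70% of its speed; a pose out of reach is approached as far as the arm can. A call with a gripper value outside its range is refused whole. The fingers move at their own pace and stop on an object; FORCE is the grip in N (left out, the last holds). Time passes only in rows, so rows that repeat a pose let the fingers close. It gives the time, the measured TCP pose, the force and the opening at its end, in the units of the state.
- read_state(): the state, without advancing time (a new reading comes with each control period).
- grab_frame(name): name is "scene" or "top"; returns the picture (400x640x3 uint8, red, green, blue); there is no depth.
- camera_info(name): a dict with "mtx" (3x3 intrinsics, pixels), "R" (3x3) and "t" (3): a world point X has camera coordinates R X + t. Camera axes: x right, y down, z forward; pixel columns grow to the right and rows downward; lengths in m; the calibration is good to about 2 mm. A picture is of the moment at which its call begins. camera_info takes no time and is no camera call.
- hand_in(): hands the job in, once; it reports no verdict.
The state is a dict: "clock": time; "qpos": joint angles; "dq": joint speeds; "joint_efforts": joint torques, N m; "tcp_pos": TCP position; "eef_rot": TCP orientation; "contact_force": force on the tool from outside, world axes, zero at the start; "torque": the same for the moment, N m; "opening": opening from 0.0 (shut) to 1.0 (fully open).
Only numpy, scipy, OpenCV 4.12 (cv2) and the standard library are available. Lean on these libraries where they do the work, as an engineer would, in place of code of your own. Each camera call takes 0.05 s, during which the arm holds its last target.

## Working session

There is one attempt and no reset: what is moved stays moved. The work goes in short steps, Python scripts to look and compute and a shell command to move; the robot and the scene stay as the last step left them, time stands still between calls to the robot, and variables do not carry over. Pictures are saved under pics/ and viewed, and the job is handed in when it is done.

```bash
ls; mkdir -p pics
python3 - <<'E'
from plant import *
import cv2
s=read_state();print(s)
for n in("scene","top"):
    im=grab_frame(n);cv2.imwrite(f"pics/{n}0.png",im[:,:,::-1]);c=camera_info(n);print(n,c)
E
```

```text
pics
{'clock': 0.0, 'qpos': array([-1.40701061,  0.39924561,  0.0450266 ,  1.53793477, -0.01867411,
        1.2069    , -0.05071668]), 'dq': array([-0.00051046,  0.00104381,  0.00104896, -0.00023209,  0.00102801,
        0.00024317,  0.00038719]), 'joint_efforts': array([-3.15570851e-04, -4.75129867e+01,  1.36458971e+00, -2.54219431e+01,
        1.16932945e-02,  9.47161170e-03,  3.24659830e-06]), 'tcp_pos': array([0.16865197, 0.626983  , 0.1980044 ]), 'eef_rot': array([ 2.49213084e+00,  1.91054569e+00, -2.40947257e-03]), 'contact_force': array([ 0.27768379, -0.13869262, -0.03744289]), 'torque': array([ 0.01041546, -0.06762154, -0.00184087]), 'opening': 1.001192039129222}
scene {'mtx': array([[470.38660946,   0.        , 323.75596808],
       [  0.        , 470.38660946, 198.9647558 ],
       [  0.        ,   0.        ,   1.        ]]), 'R': array([[ 0.73654796,  0.67635833, -0.00604268],
       [ 0.37795504, -0.41896557, -0.8256015 ],
       [-0.56093413,  0.60581124, -0.56422128]]), 't': array([-0.34917546, -0.08675616,  1.86431733])}
top {'mtx': array([[373.57862517,   0.        , 315.48630396],
       [  0.        , 373.57862517, 197.927153  ],
       [  0.        ,   0.        ,   1.        ]]), 'R': array([[ 0.02681501, -0.99958072,  0.01092419],
       [-0.98819262, -0.02815547, -0.1506075 ],
       [ 0.15085193, -0.00675666, -0.98853328]]), 't': array([-0.00479647,  0.49303037,  1.08673014])}
```

View pics/scene0.png

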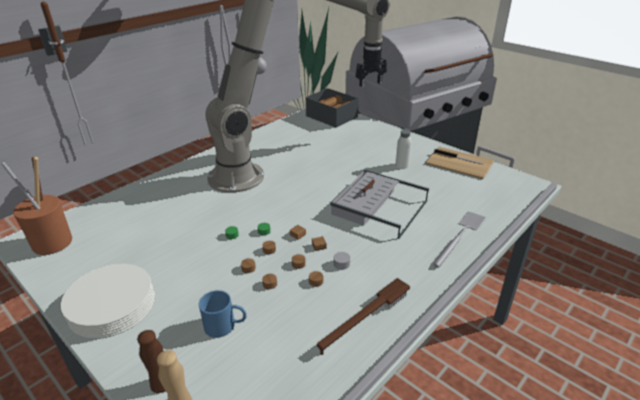

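View pics/top0.png

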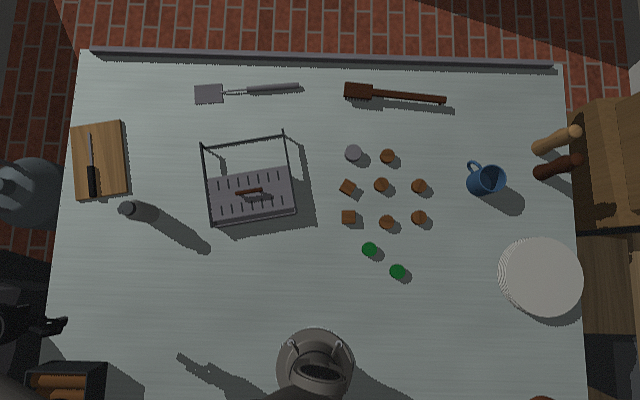

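The top view shows the box with its lid at about (250,195), with the bar handle at (249,192). Five brown items look like pucks, at (388,156), (381,184), (419,186), (387,221) and (419,217). Two more look like square blocks, at (348,187) and (348,217). The tin is at (353,152), and the green look-alikes are at (370,249) and (398,271). I'll enlarge this to confirm and measure.

```bash
cat > h.py <<'E'
import numpy as np,cv2
from plant import *
def ray(n,u,v,z):
    c=camera_info(n);d=c["R"].T@np.linalg.inv(c["mtx"])@[u,v,1];o=-c["R"].T@c["t"]
    return o+d*(z-o[2])/d[2]
def proj(n,X):
    c=camera_info(n);p=c["mtx"]@(c["R"]@np.array(X)+c["t"]);return p[:2]/p[2]
def shot(n,name):
    im=grab_frame(n)[:,:,::-1].copy();cv2.imwrite(f"pics/{name}.png",im);return im
def crop(im,x0,y0,x1,y1,name,k):
    cv2.imwrite(f"pics/{name}.png",cv2.resize(im[y0:y1,x0:x1],None,fx=k,fy=k,interpolation=cv2.INTER_CUBIC))
def woods(im,n):
    h=cv2.cvtColor(im,cv2.COLOR_BGR2HSV)
    m=((h[:,:,0]<20)&(h[:,:,1]>90)&(h[:,:,2]>95)).astype(np.uint8)
    N,l,st,ce=cv2.connectedComponentsWithStats(m)
    for i in range(1,N):
        if 30<st[i,4]<600: print(n,st[i],ce[i].round(1),ray(n,*ce[i],.025).round(4))
E
python3 - <<'E'
from h import *
t=cv2.imread("pics/top0.png");s=cv2.imread("pics/scene0.png")
a=cv2.resize(t[130:290,330:440],None,fx=3.6,fy=3.6,interpolation=cv2.INTER_CUBIC)
b=cv2.resize(s[210:300,215:365],None,fx=2.6,fy=2.6,interpolation=cv2.INTER_CUBIC)
o=np.zeros((600,800,3),np.uint8);o[:a.shape[0],:a.shape[1]]=a;o[:b.shape[0],400:400+b.shape[1]]=b;cv2.imwrite("pics/c0.png",o)
crop(t,190,120,310,240,"c1",5)
h=cv2.cvtColor(t,cv2.COLOR_BGR2HSV)
for p in[(388,156),(381,184),(348,187),(249,192)]:print(p,t[p[1],p[0]],h[p[1],p[0]])
woods(t[:, :],"top")
E
```

```text
(388, 156) [32 52 78] [ 13 150  78]
(381, 184) [34 52 73] [ 14 136  73]
(348, 187) [31 54 76] [ 15 151  76]
(249, 192) [12 16 37] [  5 172  37]
top [163   0  13   4  33] [170.    1.4] [1.1356 0.505  0.025 ]
top [212   0  13   7  52] [218.4   2.2] [1.1383 0.3463 0.025 ]
top [361   0   5  10  32] [362.9   4.2] [ 1.1474 -0.1308  0.025 ]
top [407   2  12  10  55] [412.4   6.6] [ 1.1443 -0.2948  0.025 ]
top [131   9  11  12  42] [136.7  14.6] [1.0843 0.6095 0.025 ]
top [210   8  13  15  77] [216.2  14.5] [1.0935 0.3503 0.025 ]
top [248  11   8  16  50] [250.6  19.2] [1.0808 0.2371 0.025 ]
top [197  14  11  15  58] [203.5  20.5] [1.0709 0.3903 0.025 ]
top [329  15   8  12  42] [332.6  20.6] [ 1.0848 -0.0315  0.025 ]
top [394  21   9  14  38] [399.4  26.8] [ 1.0701 -0.2513  0.025 ]
top [193  23  11  13  59] [198.6  28.4] [1.0423 0.4044 0.025 ]
top [117  27   7  15  40] [120.3  33.9] [1.0144 0.6556 0.025 ]
top [309  37  12  10  46] [315.   41.8] [1.0079 0.0242 0.025 ]
top [331  37   7  16  60] [334.5  44.6] [ 1.     -0.0394  0.025 ]
top [307  47  11   5  32] [311.6  49.4] [0.9809 0.0344 0.025 ]
top [531 124  50  25 285] [558.6 134.3] [ 0.7192 -0.7507  0.025 ]
top [636 252   4  23  43] [638.3 260.3] [ 0.3336 -0.9627  0.025 ]
```

View pics/c0.png

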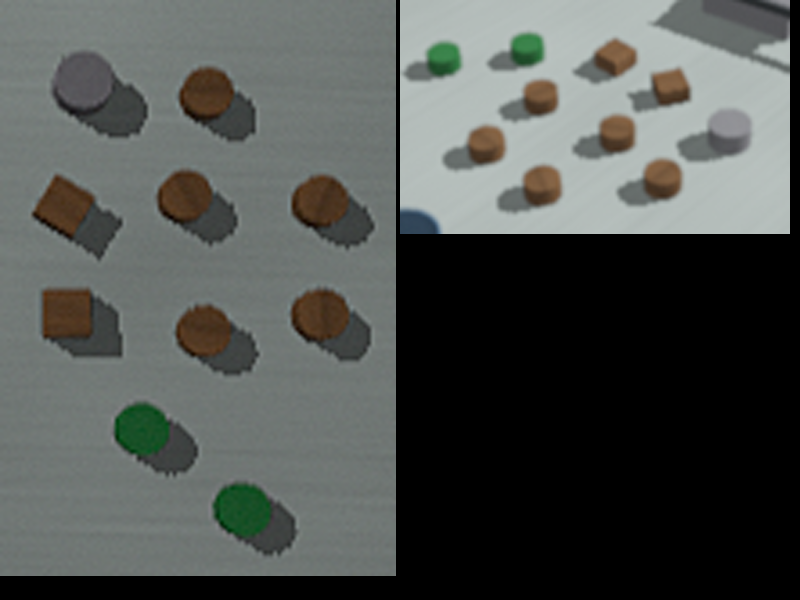

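View pics/c1.png

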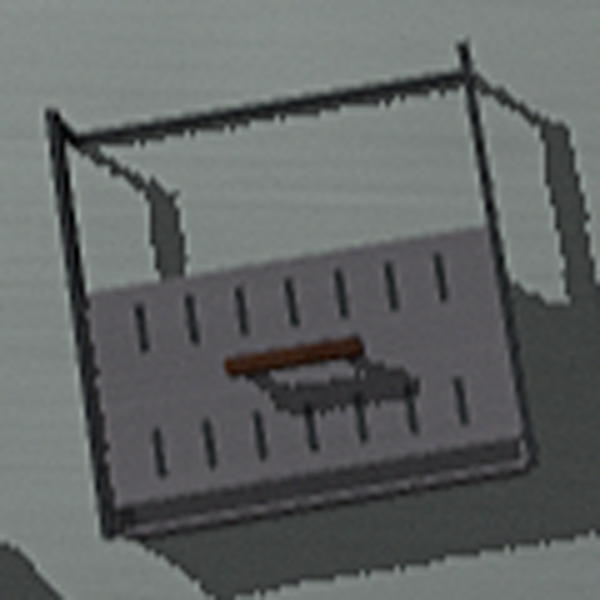

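The enlarged crop confirms five round tops (the pucks), two square-cornered blocks, a grey tin and two green look-alikes. The lid is slightly ajar, with a dark slit at the front. Next I'll measure positions.

Run:
```python
from h import *
for n,(x0,y0,x1,y1),zs in(("top",(330,130,440,290),.025),("scene",(215,210,365,300),.025)):
    t=cv2.imread(f"pics/{n}0.png")
    h=cv2.cvtColor(t,cv2.COLOR_BGR2HSV)
    m=((h[:,:,0]<22)&(h[:,:,1]>100)).astype(np.uint8)
    k=np.zeros_like(m);k[y0:y1,x0:x1]=m[y0:y1,x0:x1]
    if n=="top":k[120:240,225:275]=m[120:240,225:275]
    N,l,st,ce=cv2.connectedComponentsWithStats(k)
    for i in range(1,N):
        if st[i,4]<30:continue
        r=cv2.minAreaRect(np.argwhere(l==i)[:,::-1].astype(np.float32))
        z=.0125
        if n=="top" and ce[i][0]<300:
            bx=cv2.boxPoints(r);z=.078
            print("handle",[ray(n,*p,.082).round(4) for p in bx])
        print(n,st[i][4],ce[i].round(1),ray(n,*ce[i],z if z>.05 else .016).round(4))
# runner corners, top at z=.056
P=[(190+u/5,120+v/5) for u,v in((110,530),(530,462),(55,125),(465,70))]
for p in P: print(ray("top",*p,.056).round(4))
```

```text
top 159 [386.8 155.8] [ 0.6359 -0.2108  0.016 ]
top 166 [347.2 186.8] [ 0.5336 -0.0881  0.016 ]
top 162 [380.8 184.2] [ 0.5447 -0.1918  0.016 ]
top 167 [418.4 185.7] [ 0.5435 -0.3082  0.016 ]
handle [array([0.4972, 0.2426, 0.082 ]), array([0.5122, 0.1679, 0.082 ]), array([0.5032, 0.166 , 0.082 ]), array([0.4883, 0.2405, 0.082 ])]
top 85 [248.1 191.1] [0.5011 0.205  0.078 ]
top 164 [347.9 216.8] [ 0.4409 -0.0916  0.016 ]
top 172 [418.4 217.2] [ 0.4458 -0.307   0.016 ]
top 165 [386.2 221.7] [ 0.4291 -0.2085  0.016 ]
scene 125 [297.5 231.8] [ 0.4444 -0.0954  0.016 ]
scene 128 [318.8 243.2] [ 0.5366 -0.0912  0.016 ]
scene 115 [268.8 247.1] [ 0.4326 -0.2112  0.016 ]
scene 129 [298.1 261. ] [ 0.5472 -0.195   0.016 ]
scene 138 [247.8 265.3] [ 0.4487 -0.3101  0.016 ]
scene 147 [315.6 278.5] [ 0.6387 -0.2143  0.016 ]
scene 150 [269.2 281.1] [ 0.5465 -0.312   0.016 ]
[0.3988 0.3084 0.056 ]
[0.4455 0.0651 0.056 ]
[0.6416 0.3582 0.056 ]
[0.6835 0.1128 0.056 ]
```

```bash
cat >> h.py <<'E'
from scipy.spatial.transform import Rotation as Ro
def tool(tx,ty,tz,yaw=None):
    s=read_state();R=Ro.from_rotvec(s["eef_rot"]).as_matrix()
    d=R.T@(np.array([tx,ty,tz])-s["tcp_pos"])
    y=np.arctan2(R[1,0],R[0,0])
    print("tcp",s["tcp_pos"].round(4),"yaw",y.round(4),"tilt",np.degrees(np.arccos(-R[2,2])).round(2),"F",s["contact_force"].round(1),"op",s["opening"].round(3),"t",s["clock"])
    print("shift",d.round(4), "roll" , None if yaw is None else -((yaw-y+np.pi/2)%np.pi-np.pi/2))
E
python3 - <<'E'
from h import *
tool(.5011,.205,.16,.197)
R=Ro.from_rotvec(read_state()["eef_rot"]).as_matrix();print(R.round(3))
print("bottle top",ray("top",128,207,.155),"scene base",ray("scene",403,165,0))
s=cv2.imread("pics/scene0.png");crop(s,320,160,440,245,"c2",6)
E
```

```text
Traceback (most recent call last):
  File "h.py", line 23, in tool
    print("tcp",s["tcp_pos"].round(4),"yaw",y.round(4),"tilt",np.degrees(np.arccos(-R[2,2])).round(2),"F",s["contact_force"].round(1),"op",s["opening"].round(3),"t",s["clock"])
                                                                                                                                           ^^^^^^^^^^^^^^^^^^
AttributeError: 'float' object has no attribute 'round'
```

```bash
sed -i 's/s\["opening"\].round(3)/round(s["opening"],3)/' h.py
python3 - <<'E'
from h import *
tool(.5011,.205,.16,.197)
R=Ro.from_rotvec(read_state()["eef_rot"]).as_matrix();print(R.round(3))
print("bottle top",ray("top",128,207,.155),"scene base",ray("scene",403,165,0))
s=cv2.imread("pics/scene0.png");crop(s,320,160,440,245,"c2",6)
E
```

```text
tcp [0.1687 0.6271 0.1982] yaw 1.3082 tilt 0.1 F [ 0.3 -1.2 -0.7] op 1.0 t 0.1
shift [-0.3212  0.4306  0.0388] roll 1.1111693818687585
[[ 0.26   0.966 -0.   ]
 [ 0.966 -0.26  -0.002]
 [-0.002  0.    -1.   ]]
bottle top [0.43633131 0.5086145  0.155     ] scene base [0.43783473 0.52130989 0.        ]
```

View pics/c2.png

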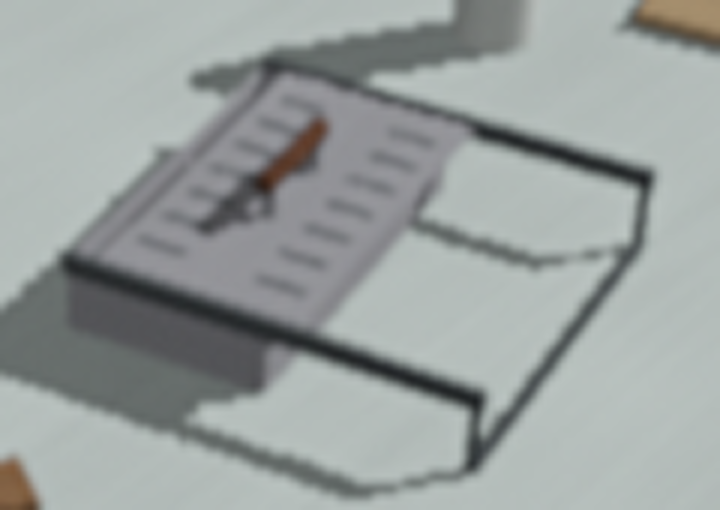

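Run:
```python
from h import *
from scipy.optimize import least_squares
# runner top corners: front-left, front-right, back-left, back-right
T=[(190+u/5,120+v/5) for u,v in((107,535),(532,465),(50,112),(463,45))]
S=[(320+u/6,160+v/6) for u,v in((268,65),(68,260),(650,178),(478,398))]
loc=np.array([(-.065,.121),(-.065,-.121),(.197,.121),(.197,-.121)])
W=[(ray("top",*p,.056)+0)[:2] for p in T];W2=[ray("scene",*p,.056)[:2] for p in S]
print(np.round(W,4),np.round(W2,4))
for w in (W,W2,(np.array(W)+W2)/2):
    f=lambda p:(np.array([[p[0]+np.cos(p[2])*a-np.sin(p[2])*b,p[1]+np.sin(p[2])*a+np.cos(p[2])*b] for a,b in loc])-w).ravel()
    r=least_squares(f,[.48,.2,.2]);print(r.x.round(4),(r.fun*1000).round(1))
```

```text
[[0.3958 0.31  ]
 [0.4437 0.0638]
 [0.6496 0.3618]
 [0.6992 0.1146]] [[0.4062 0.3045]
 [0.4562 0.0584]
 [0.6563 0.3539]
 [0.704  0.1089]]
[0.4824 0.1996 0.1971] [-0.9 -4.4 -1.4  4.4  2.3 -4.9  0.   4.9]
[0.491  0.1935 0.1972] [-2.7 -5.1 -5.2  3.7  4.1 -3.2  3.8  4.5]
[0.4867 0.1965 0.1972] [-1.8 -4.8 -3.3  4.1  3.2 -4.   1.9  4.7]
```

```bash
python3 -m crank '0.5 0 0 0 0.185; 0.5 -0.03 0.04 0 0.37; 0.5 -0.08 0.08 0 0.555; 0.5 -0.12 0.12 0 0.74; 0.5 -0.16 0.17 0 0.92' 20
```

```text
clock: 0.72
tcp_pos: [0.2905, 0.4279, 0.1982]
eef_rot: [3.082, 0.598, -0.002]
contact_force: [1.8, 0.6, -0.1]
opening: 0.5
```

Run:
```python
from h import *
tool(.500,.202,.14,.197)
```

```text
tcp [0.2905 0.4279 0.1982] yaw 0.3835 tilt 0.12 F [ 1.8  0.6 -0.1] op 0.5 t 0.725
shift [0.1098 0.2878 0.0584] roll 0.18650478843954144
```

```bash
python3 -m crank '0.5 0.022 0.058 0 0.1; 0.5 0.044 0.116 0 0.187; 0.5 0.066 0.174 0.01 0.187; 0.5 0.088 0.232 0.03 0.187; 0.5 0.11 0.288 0.058 0.187' 20
python3 - <<'E'
from h import *
tool(.500,.202,.066,.197)
crop(shot("top","top1"),190,120,310,240,"c3",5)
crop(shot("scene","s1"),320,130,440,245,"c3s",5)
E
```

```text
clock: 1.35
tcp_pos: [0.4971, 0.2054, 0.1433]
eef_rot: [3.126, 0.308, 0.001]
contact_force: [1.2, 1.2, 0.4]
opening: 0.497
tcp [0.4971 0.2054 0.1433] yaw 0.1967 tilt 0.05 F [1.2 1.2 0.4] op 0.497 t 1.35
shift [0.0021 0.0039 0.0773] roll -0.00032685153523992483
```

View pics/c3s.png

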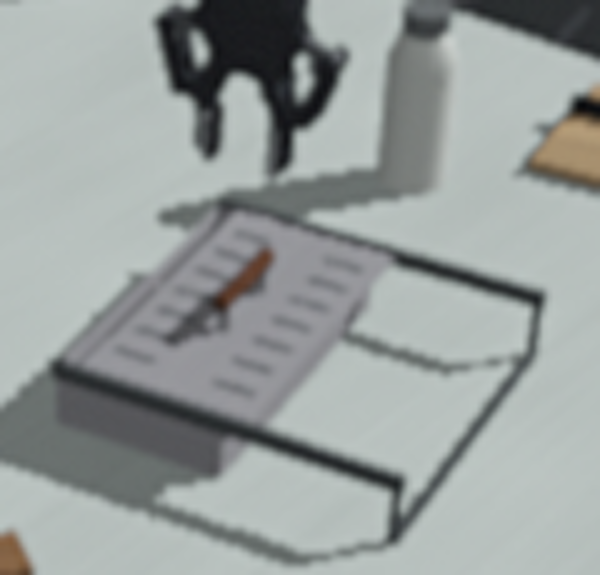

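The gripper is above the handle, at crop (245,150), and the lid is untouched. Next I'll descend and straddle the bar.

```bash
python3 -m crank '0.5 0.002 0.004 0.03 0; 0.5 0.002 0.004 0.055 0; 0.5 0.002 0.004 0.075 0; 0.5 0.002 0.004 0.077 0' 20; python3 -m crank '0 0 0 0 0; 0 0 0 0 0; 0 0 0 0 0; 0 0 0 0 0' 20;  python3 - <<'E'
from h import *
tool(.500,.202,.066,.197)
crop(shot("scene","s2"),320,130,440,245,"c4s",5)
E
```

```text
clock: 1.95
tcp_pos: [0.4985, 0.1939, 0.0626]
eef_rot: [3.118, 0.29, -0.011]
contact_force: [-0.9, 0.2, -0.2]
opening: 0.502
clock: 2.45
tcp_pos: [0.4987, 0.1941, 0.063]
eef_rot: [3.119, 0.29, -0.01]
contact_force: [-0.3, -0.7, -0.2]
opening: 0.004
tcp [0.4987 0.1941 0.063 ] yaw 0.1855 tilt 0.64 F [-0.3 -0.7 -0.2] op 0.004 t 2.45
shift [ 0.0027 -0.0075 -0.0031] roll -0.011458701258387327
```

View pics/c4s.png

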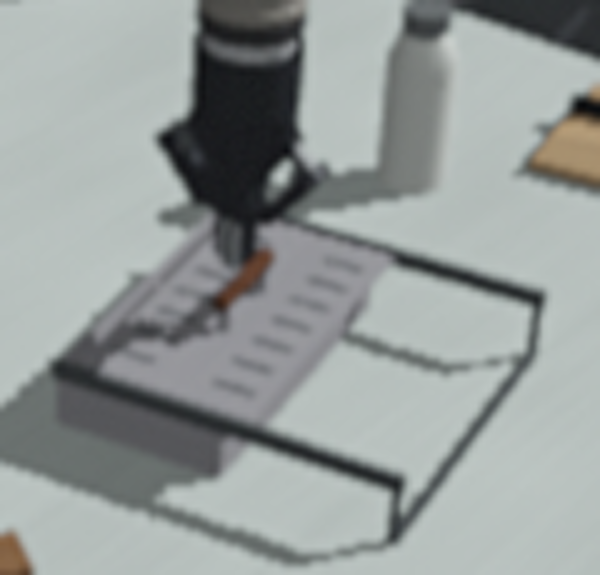

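The jaws shut on nothing (opening 0.004). The fingertips sit in front of the bar, at crop (235,255), while the brown bar is at (245,278). I'll re-measure the bar using both views.

```bash
python3 - <<'E'
from h import *
for n,f,roi in(("scene","s1",(350,170,390,205)),("top","top0",(225,180,275,205))):
    t=cv2.imread(f"pics/{f}.png");h=cv2.cvtColor(t,cv2.COLOR_BGR2HSV).astype(int)
    x0,y0,x1,y1=roi;m=np.zeros(h.shape[:2],bool);m[y0:y1,x0:x1]=((h[:,:,0]<22)&(h[:,:,1]>90))[y0:y1,x0:x1]
    c=np.argwhere(m)[:,::-1];print(n,len(c),c.min(0),c.max(0),c.mean(0),ray(n,*c.mean(0),.08))
    for i in(c[c[:,0].argmin()],c[c[:,0].argmax()]):print(i,ray(n,*i,.08))
for X in((.4987,.1941,.063),(.4987,.1941,.082)):print(proj("scene",X),(proj("scene",X)-[320,130])*5,proj("top",X))
E
python3 - <<'E'
from h import *
crop(shot("top","top2"),190,120,310,240,"c5",5)
E
```

```text
scene 30 [363 181] [373 190] [368.33333333 185.7       ] [0.50346277 0.20110002 0.08      ]
[363 190] [0.50679041 0.16688515 0.08      ]
[373 181] [0.49662916 0.23681232 0.08      ]
top 92 [235 188] [261 194] [248.14130435 191.0326087 ] [0.50110324 0.20462671 0.08      ]
[235 192] [0.49717812 0.24241101 0.08      ]
[261 188] [0.51108406 0.16789686 0.08      ]
[365.82137525 190.04482986] [229.10687627 300.22414931] [252.64758106 192.91563299]
[366.0610902 185.531089 ] [230.30545099 277.65544501] [251.62616865 191.838243  ]
```

View pics/c5.png

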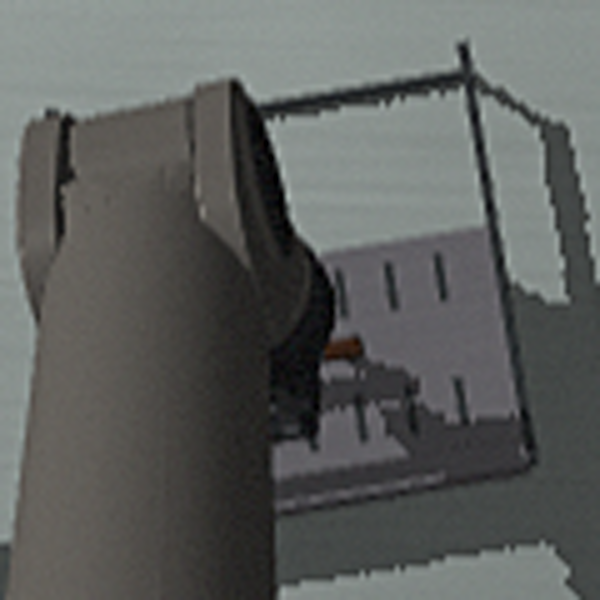

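Run:
```python
from h import *
a=(320+240/5,130+262/5);b=(190+297/5,120+435/5)
def tri(a,b):
    P=[camera_info(n)["mtx"]@np.c_[camera_info(n)["R"],camera_info(n)["t"]] for n in("scene","top")]
    X=cv2.triangulatePoints(P[0],P[1],np.array(a,float),np.array(b,float));X=(X[:3]/X[3]).ravel()
    print(X.round(4),proj("scene",X)-a,proj("top",X)-b)
tri(a,b)
s=cv2.imread("pics/s2.png");t=cv2.imread("pics/top2.png")
crop(s,345,155,395,205,"z1",8);crop(t,225,180,275,230,"z2",8)
i=np.hstack([cv2.imread("pics/z1.png"),cv2.imread("pics/z2.png")]);cv2.imwrite("pics/z.png",cv2.convertScaleAbs(i,alpha=1.8,beta=20))
s1=cv2.imread("pics/s1.png");
print(proj("scene",(.4971,.2054,.1433)),[320+243/5,130+163/5])
```

```text
[0.4729 0.2162 0.0706] [-3.91801538  0.74473347] [-5.21048964 -5.96981113]
[368.51780946 169.15475594] [368.6, 162.6]
```

View pics/z.png

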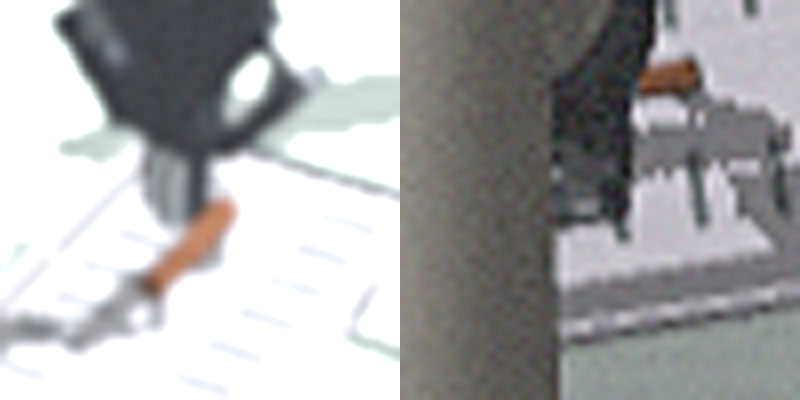

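Run:
```python
from h import *
s=read_state();R=Ro.from_rotvec(s["eef_rot"]).as_matrix();p=s["tcp_pos"];print(p,R[:,2])
for back in(0,-.02,.073,.12,.16):
  for dx in(-.0425,0,.0425):
    for dy in (-.038,.038):
        X=p+R@[dx,dy,-back];print(back,dx,dy,((proj("top",X)-[190,120])*5).round(),((proj("scene",X)-[320,130])*5).round())
```

```text
[0.49859292 0.1939746  0.06280028] [-0.0056376  -0.01007837 -0.99993332]
0 -0.0425 -0.038 [259. 446.] [201. 259.]
0 -0.0425 0.038 [387. 425.] [150. 308.]
0 0 -0.038 [249. 375.] [253. 276.]
0 0 0.038 [378. 355.] [203. 326.]
0 0.0425 -0.038 [240. 305.] [307. 293.]
0 0.0425 0.038 [368. 285.] [258. 344.]
-0.02 -0.0425 -0.038 [265. 450.] [200. 283.]
-0.02 -0.0425 0.038 [392. 430.] [149. 331.]
-0.02 0 -0.038 [256. 380.] [252. 299.]
-0.02 0 0.038 [382. 361.] [202. 349.]
-0.02 0.0425 -0.038 [247. 312.] [305. 317.]
-0.02 0.0425 0.038 [372. 292.] [256. 368.]
0.073 -0.0425 -0.038 [233. 429.] [206. 172.]
0.073 -0.0425 0.038 [371. 407.] [154. 219.]
0.073 0 -0.038 [223. 353.] [260. 188.]
0.073 0 0.038 [360. 332.] [209. 236.]
0.073 0.0425 -0.038 [213. 278.] [314. 205.]
0.073 0.0425 0.038 [350. 257.] [265. 254.]
0.12 -0.0425 -0.038 [214. 417.] [210. 114.]
0.12 -0.0425 0.038 [359. 394.] [157. 159.]
0.12 0 -0.038 [204. 337.] [264. 130.]
0.12 0 0.038 [348. 315.] [212. 176.]
0.12 0.0425 -0.038 [194. 259.] [320. 146.]
0.12 0.0425 0.038 [337. 237.] [269. 194.]
0.16 -0.0425 -0.038 [196. 405.] [213.  63.]
0.16 -0.0425 0.038 [347. 381.] [159. 107.]
0.16 0 -0.038 [186. 323.] [268.  78.]
0.16 0 0.038 [336. 299.] [215. 124.]
0.16 0.0425 -0.038 [176. 241.] [324.  94.]
0.16 0.0425 0.038 [325. 218.] [273. 140.]
```

```bash
python3 - <<'E'
from h import *
s=read_state();print(s["qpos"].round(3),s["dq"].round(3),s["joint_efforts"].round(1),s["torque"].round(2))
E
python3 -m crank '0 0 0 -0.02 0; 0.5 0 0 -0.05 0; 0.5 0 0 -0.08 0; 0.5 0 0 -0.08 0; 0.5 0 0 -0.08 0';python3 - <<'E'
from h import *
s=read_state();print(s["qpos"].round(3),s["joint_efforts"].round(1))
tool(.5,.2,.14,.197)
a=shot("scene","s3");b=shot("top","top3")
crop(a,335,110,435,210,"z1",4);crop(b,200,120,300,220,"z2",4)
cv2.imwrite("pics/z3.png",cv2.convertScaleAbs(np.hstack([cv2.imread("pics/z1.png"),cv2.imread("pics/z2.png")]),alpha=2,beta=20))
for n in("scene","top"):print(proj(n,s["tcp_pos"]))
E
```

```text
[-0.847  0.387  0.482  1.954 -0.223  0.862 -0.062] [ 0.002  0.003  0.    -0.     0.    -0.    -0.001] [ -0.  -37.5   5.2 -20.    0.    0.   -0. ] [-0.01  0.02 -0.02]
clock: 3.18
tcp_pos: [0.4984, 0.1946, 0.1422]
eef_rot: [3.118, 0.29, -0.012]
contact_force: [-0.1, 0.4, -0.9]
opening: 0.496
[-0.889  0.284  0.519  1.881 -0.155  1.028 -0.12 ] [  0.  -35.    4.3 -23.4   0.    0.   -0. ]
tcp [0.4984 0.1946 0.1422] yaw 0.1856 tilt 0.71 F [-0.1  0.4 -0.9] op 0.496 t 3.175
shift [ 0.0026 -0.005   0.0021] roll -0.01144963745900962
[366.87211935 170.756275  ]
[247.93856522 188.26528386]
```

View pics/z3.png

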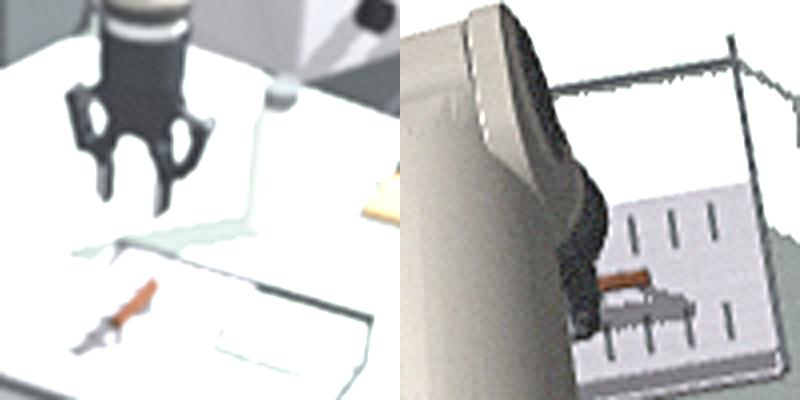

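Run:
```python
from h import *
s=read_state();R=Ro.from_rotvec(s["eef_rot"]).as_matrix();p=s["tcp_pos"]
for sh in((0,0,0),(0,0,.035),(-.037,.04,0)):
  for dx,dy,b in((-.0285,0,.006),(.0285,0,.006),(-.065,.012,.05),(.065,.012,.05),(0,.04,.1)):
    X=p+R@[dx,dy,-b]+sh;print(sh,(dx,dy,b),"z2",((proj("top",X)-[200,120])*4).round()+[400,0],"z1",((proj("scene",X)-[335,110])*4).round())
```

```text
(0, 0, 0) (-0.0285, 0, 0.006) z2 [596. 313.] z1 [ 98. 228.]
(0, 0, 0) (0.0285, 0, 0.006) z2 [585. 232.] z1 [157. 247.]
(0, 0, 0) (-0.065, 0.012, 0.05) z2 [610. 355.] z1 [ 57. 178.]
(0, 0, 0) (0.065, 0.012, 0.05) z2 [584. 161.] z1 [194. 219.]
(0, 0, 0) (0, 0.04, 0.1) z2 [628. 234.] z1 [111. 159.]
(0, 0, 0.035) (-0.0285, 0, 0.006) z2 [587. 305.] z1 [100. 193.]
(0, 0, 0.035) (0.0285, 0, 0.006) z2 [576. 221.] z1 [159. 211.]
(0, 0, 0.035) (-0.065, 0.012, 0.05) z2 [601. 348.] z1 [ 58. 142.]
(0, 0, 0.035) (0.065, 0.012, 0.05) z2 [574. 147.] z1 [196. 182.]
(0, 0, 0.035) (0, 0.04, 0.1) z2 [619. 222.] z1 [113. 121.]
(-0.037, 0.04, 0) (-0.0285, 0, 0.006) z2 [534. 366.] z1 [ 94. 197.]
(-0.037, 0.04, 0) (0.0285, 0, 0.006) z2 [523. 283.] z1 [151. 215.]
(-0.037, 0.04, 0) (-0.065, 0.012, 0.05) z2 [544. 410.] z1 [ 54. 148.]
(-0.037, 0.04, 0) (0.065, 0.012, 0.05) z2 [519. 214.] z1 [187. 187.]
(-0.037, 0.04, 0) (0, 0.04, 0.1) z2 [559. 291.] z1 [107. 128.]
```

Both views fit fingertips about 20–30 mm higher than the reported TCP, so the jaws probably closed just above the bar. I'll descend lower in small steps and watch the force.

```bash
python3 -m crank '0.5 0.003 -0.007 0.04 0.011; 0.5 0.003 -0.007 0.07 -0.011; 0.5 0.003 -0.007 0.08 -0.011; 0.5 0.003 -0.007 0.082 -0.011';python3 - <<'E'
from h import *
tool(.502,.202,.054,.197)
E
```

```text
clock: 3.78
tcp_pos: [0.4989, 0.2005, 0.059]
eef_rot: [3.115, 0.306, -0.015]
contact_force: [-0.3, -0.1, -0.1]
opening: 0.505
tcp [0.4989 0.2005 0.059 ] yaw 0.1959 tilt 0.86 F [-0.3 -0.1 -0.1] op 0.505 t 3.775
shift [ 0.0034 -0.0009  0.0049] roll -0.001146346210885607
```

```bash
python3 -m crank '0.5 0.003 0 0.004 0; 0.5 0.003 0 0.004 0'; python3 -m crank '0.5 0 0 0.004 0; 0.5 0 0 0.004 0';python3 -m crank '0.5 0 0 0.005 0; 0.5 0 0 0.005 0'
python3 - <<'E'
from h import *
tool(.502,.202,.054,.197)
a=shot("scene","s4");crop(a,335,110,435,210,"z1",6)
E
```

```text
clock: 4.03
tcp_pos: [0.5026, 0.2013, 0.0555]
eef_rot: [3.116, 0.306, -0.013]
contact_force: [-1.1, -0.1, 0.1]
opening: 0.499
clock: 4.28
tcp_pos: [0.5025, 0.2013, 0.0516]
eef_rot: [3.116, 0.306, -0.013]
contact_force: [-0.6, 0.1, 0.6]
opening: 0.5
clock: 4.53
tcp_pos: [0.502, 0.201, 0.0461]
eef_rot: [3.116, 0.306, -0.015]
contact_force: [-1.1, 0.7, 0.3]
opening: 0.497
tcp [0.502  0.201  0.0461] yaw 0.1956 tilt 0.83 F [-1.1  0.7  0.3] op 0.497 t 4.525
shift [ 0.0001 -0.0009 -0.0079] roll -0.001437105160488894
```

View pics/z1.png

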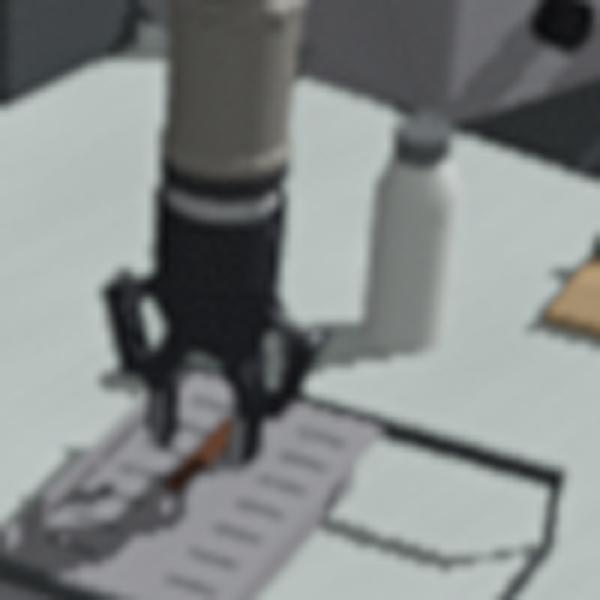

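Reported z is 0.046 with no contact, so the true tips are clearly higher than reported. The fingers at (165,440) and (240,460) now straddle the bar, so I'll close.

```bash
python3 -m crank '0 0 0 0 0; 0 0 0 0 0; 0 0 0 0 0; 0 0 0 0 0' 25
python3 - <<'E'
from h import *
tool(.502,.202,.054,.197)
a=shot("scene","s5");crop(a,335,110,435,210,"z1",6)
E
```

```text
clock: 5.08
tcp_pos: [0.5021, 0.2011, 0.0464]
eef_rot: [3.116, 0.306, -0.014]
contact_force: [-0.6, -0.4, 1.2]
opening: 0.134
tcp [0.5021 0.2011 0.0464] yaw 0.1956 tilt 0.82 F [-0.6 -0.4  1.2] op 0.134 t 5.075
shift [-0.     -0.0009 -0.0076] roll -0.001431125439925296
```

View pics/z1.png

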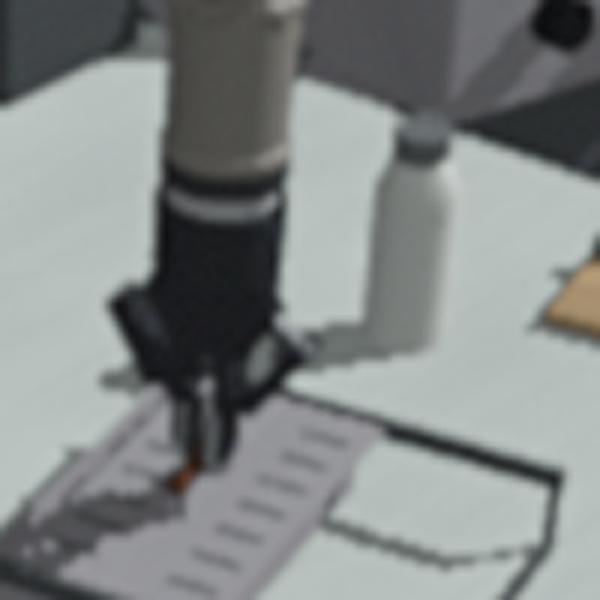

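The bar is gripped (opening 0.134, about 11 mm). Now I'll slide the lid open along tool x.

```bash
python3 -m crank '0 0.015 0 0 0; 0 0.035 0 0 0; 0 0.055 0 0 0; 0 0.075 0 0 0; 0 0.095 0 0 0'; python3 -m crank '0 0.004 0 0 0; 0 0.008 0 0 0; 0 0.012 0 0 0;0 0.012 0 0 0'
python3 - <<'E'
from h import *
tool(.502,.202,.054,.197)
a=shot("scene","s6");crop(a,335,110,435,210,"z1",6)
E
```

```text
clock: 5.75
tcp_pos: [0.5969, 0.2205, 0.0464]
eef_rot: [3.117, 0.306, -0.013]
contact_force: [-3.5, 0.2, 7.5]
opening: 0.128
clock: 6.25
tcp_pos: [0.6091, 0.223, 0.0464]
eef_rot: [3.117, 0.307, -0.011]
contact_force: [-0.1, 0.4, 4.4]
opening: 0.127
tcp [0.6091 0.223  0.0464] yaw 0.196 tilt 0.68 F [-0.1  0.4  4.4] op 0.127 t 6.25
shift [-0.1092 -0.0002 -0.0067] roll -0.0010049829556679768
```

View pics/z1.png

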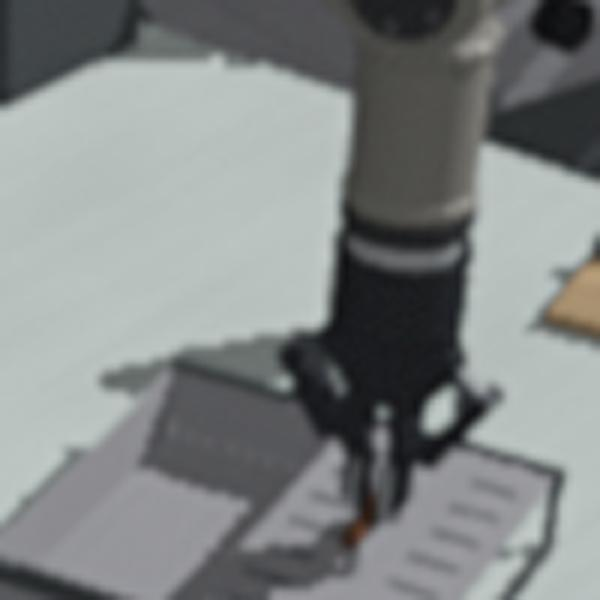

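The lid has slid with the handle and the hollow is visible at (190,510). I'll push on gently to the stop.

```bash
python3 -m crank '0 0.006 0 0 0; 0 0.006 0 0 0';python3 -m crank '0 0.004 0 0 0; 0 0.004 0 0 0';python3 -m crank '0 0.005 0 0 0; 0 0.005 0 0 0'
```

```text
clock: 6.55
tcp_pos: [0.6095, 0.2231, 0.0463]
eef_rot: [3.116, 0.306, -0.03]
contact_force: [-12.3, -2.2, 14.7]
opening: 0.132
clock: 6.8
tcp_pos: [0.6091, 0.223, 0.0464]
eef_rot: [3.116, 0.306, -0.045]
contact_force: [-9.6, -2.6, 12.2]
opening: 0.132
clock: 7.05
tcp_pos: [0.6088, 0.223, 0.0463]
eef_rot: [3.115, 0.306, -0.063]
contact_force: [-11.8, -1.0, 13.7]
opening: 0.127
```

```bash
python3 -m crank '0.4 0 0 0 0; 0.4 0 0 0 0; 0.4 0 0 0 0'
python3 - <<'E'
from h import *
tool(.6,.2,.15,.197);s=read_state();R=Ro.from_rotvec(s["eef_rot"]).as_matrix();print(R.round(3))
E
```

```text
clock: 7.42
tcp_pos: [0.609, 0.2229, 0.046]
eef_rot: [3.114, 0.306, -0.063]
contact_force: [-0.0, 0.6, 0.6]
opening: 0.401
tcp [0.609  0.2229 0.046 ] yaw 0.1958 tilt 2.39 F [-0.   0.6  0.6] op 0.401 t 7.425
shift [-0.0176  0.0215 -0.1032] roll -0.0012217625449353342
[[ 0.98   0.195 -0.039]
 [ 0.194 -0.981 -0.015]
 [-0.041  0.008 -0.999]]
```

The lid hit its stop at x = 0.609, so it is fully open. The tool picked up a 2.4° tilt, which stays constant and so won't affect laying pucks flat. I'll lift and head for the puck at top pixel (381,184), which was confirmed round.

```bash
python3 -m crank '0.6 0 0 -0.04 0; 0.6 0 0 -0.08 0; 0.6 0 0.04 -0.09 0;0.6 -0.02 0.09 -0.09 0;0.6 -0.04 0.15 -0.09 0' 25
python3 - <<'E'
from h import *
tool(.546,-.1934,.06,.197)
b=shot("top","top4");a=shot("scene","s7");crop(a,320,130,440,245,"c6",5)
crop(b,190,100,310,240,"c7",4)
E
```

```text
clock: 8.05
tcp_pos: [0.6029, 0.0696, 0.1388]
eef_rot: [3.114, 0.31, -0.061]
contact_force: [0.9, -0.5, -0.2]
opening: 0.602
tcp [0.6029 0.0696 0.1388] yaw 0.198 tilt 2.32 F [ 0.9 -0.5 -0.2] op 0.602 t 8.05
shift [-0.1043  0.246   0.0849] roll 0.001009204287952814
```

View pics/c6.png

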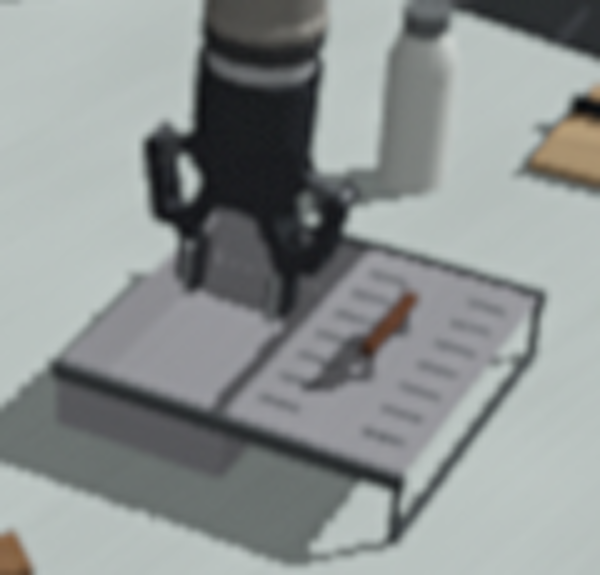

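View pics/c7.png

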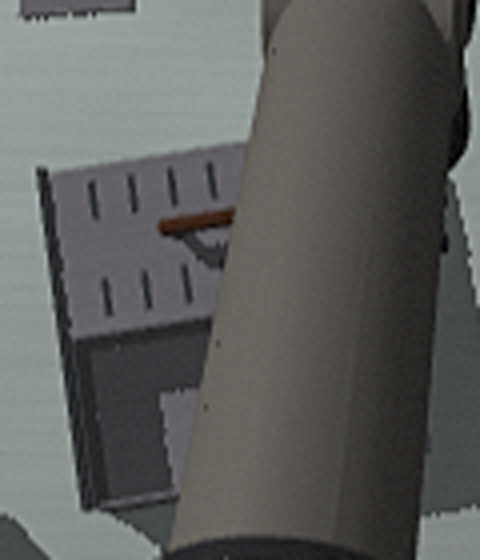

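The lid is fully open at the back and the hollow is clear. Moving above the puck.

```bash
python3 -m crank '0.62 -0.02 0.05 0 0; 0.62 -0.04 0.1 0 0; 0.62 -0.065 0.15 0 0; 0.62 -0.085 0.2 0.02 0; 0.62 -0.104 0.246 0.06 0'; python3 -m crank '0.62 0 0 0 0';python3 - <<'E'
from h import *
tool(.546,-.1934,.02,.197)
a=shot("scene","s8");crop(a,230,200,360,300,"c8",6)
s=read_state();print((proj("scene",s["tcp_pos"])-[230,200])*6)
E
```

```text
clock: 8.78
tcp_pos: [0.5443, -0.2044, 0.0893]
eef_rot: [3.109, 0.284, -0.054]
contact_force: [0.6, 0.1, -0.5]
opening: 0.619
clock: 8.9
tcp_pos: [0.5398, -0.2092, 0.0868]
eef_rot: [3.109, 0.27, -0.064]
contact_force: [0.5, -0.8, 0.7]
opening: 0.62
tcp [ 0.5398 -0.2092  0.0868] yaw 0.1731 tilt 2.61 F [ 0.5 -0.8  0.7] op 0.62 t 8.9
shift [ 0.0117 -0.0156  0.0662] roll -0.02394185429415807
[379.04530268 263.08796273]
```

View pics/c8.png

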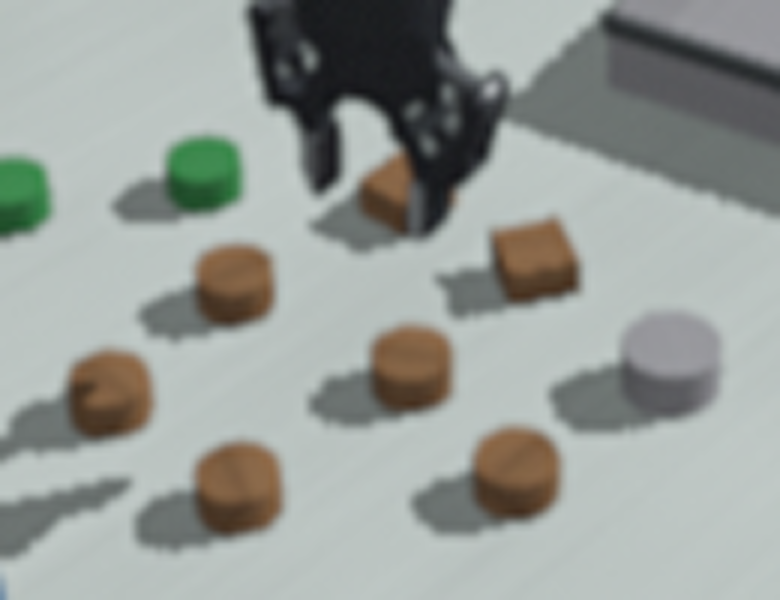

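```bash
python3 -m crank '0.62 0.006 -0.008 0 0.012; 0.62 0.012 -0.016 0.02 -0.024; 0.62 0.012 -0.016 0.045 -0.024;0.62 0.012 -0.016 0.045 -0.024';python3 - <<'E'
from h import *
tool(.546,-.1934,.02,.197)
for z in(.0868,.11,.12,.13):print(z,proj("scene",(.5398,-.2092,z)))
a=shot("scene","s9");crop(a,230,180,360,300,"c9",5)
s=read_state();print((proj("scene",s["tcp_pos"])-[230,180])*5)
E
```

```text
clock: 9.45
tcp_pos: [0.5501, -0.1869, 0.0416]
eef_rot: [3.107, 0.319, -0.061]
contact_force: [0.1, 0.1, 0.5]
opening: 0.622
tcp [ 0.5501 -0.1869  0.0416] yaw 0.2044 tilt 2.46 F [0.1 0.1 0.5] op 0.622 t 9.45
shift [-0.0044  0.0052  0.0218] roll 0.007401902530409732
0.0868 [291.98347786 244.19353291]
0.11 [291.6324656  238.06140743]
0.12 [291.47909408 235.38203263]
0.13 [291.32445132 232.68044958]
[351.23769075 368.55675609]
```

View pics/c9.png

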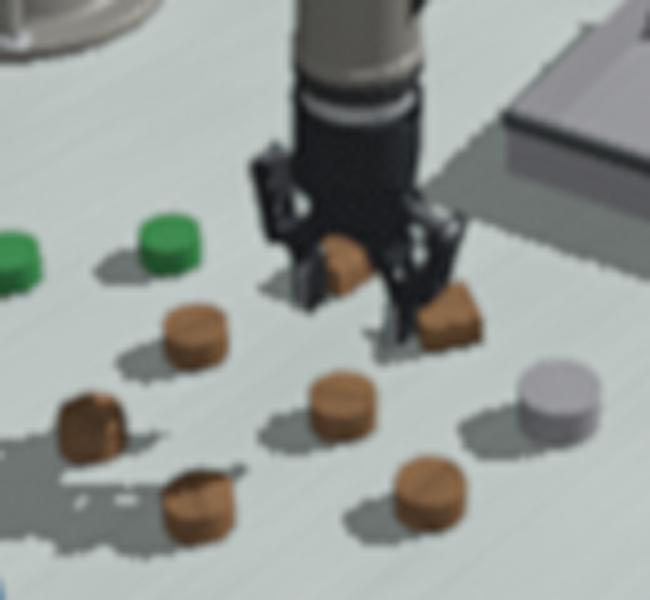

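Run:
```python
from h import *
# light from bottle & pucks (top0): shadow far edge
b0=np.array([.437,.515]);sh=ray("top",205,250,0)[:2];print("s bottle",(sh-b0)/.155)
# puck shadow from top crop c0: top-face centre & shadow centre
for (u,v),(su,sv) in (((207,93),(232,118)),((184,195),(212,218)),((320,315),(346,338)),((203,331),(232,352))):
    c=ray("top",330+u/3.6,130+v/3.6,.025)[:2];q=ray("top",330+su/3.6,130+sv/3.6,0)[:2];print("s puck",(q-c)/.025)
for s in ((( sh-b0)/.155),):
  for tip,sd in(((312,308),(155,435)),((405,340),(240,470))):
    q=ray("scene",230+sd[0]/5,180+sd[1]/5,0)[:2]
    zs=np.linspace(0,.15,301);P=np.array([ray("scene",230+tip[0]/5,180+tip[1]/5,z) for z in zs])
    e=np.linalg.norm(P[:,:2]+zs[:,None]*s-q,axis=1);i=e.argmin();print(P[i],e[i],"shadow",q)
```

```text
s bottle [-0.69500275 -1.13168415]
s puck [-0.60270849 -1.08056335]
s puck [-0.5892456  -1.15927223]
s puck [-0.66030608 -1.16932501]
s puck [-0.59980947 -1.19188717]
[ 0.5228494  -0.19158053  0.0765    ] 0.0003117923205646557 shadow [ 0.46973851 -0.2778478 ]
[ 0.58555101 -0.17625397  0.0775    ] 0.0010177214983531494 shadow [ 0.5306706  -0.26395312]
```

By the shadow, the tips are at (0.554, −0.184, 0.077). So reported xy is right, but at this opening the tips sit about 35 mm above the reported z. I'll lower the jaws over the puck accordingly.

```bash
python3 -m crank '0.62 -0.004 0.004 0 -0.007; 0.62 -0.005 0.005 0.02 -0.007; 0.62 -0.005 0.005 0.03 -0.007; 0.62 -0.005 0.005 0.03 -0.007'
python3 - <<'E'
from h import *
tool(.546,-.1934,-.028,.197)
a=shot("scene","s10");crop(a,230,180,360,300,"c9",5)
E
```

```text
clock: 10.0
tcp_pos: [0.5457, -0.1945, 0.013]
eef_rot: [3.106, 0.328, -0.059]
contact_force: [-0.8, 0.6, 0.6]
opening: 0.619
tcp [ 0.5457 -0.1945  0.013 ] yaw 0.2103 tilt 2.4 F [-0.8  0.6  0.6] op 0.619 t 10.0
shift [ 0.0021 -0.0016  0.0409] roll 0.013326100898695348
```

View pics/c9.png

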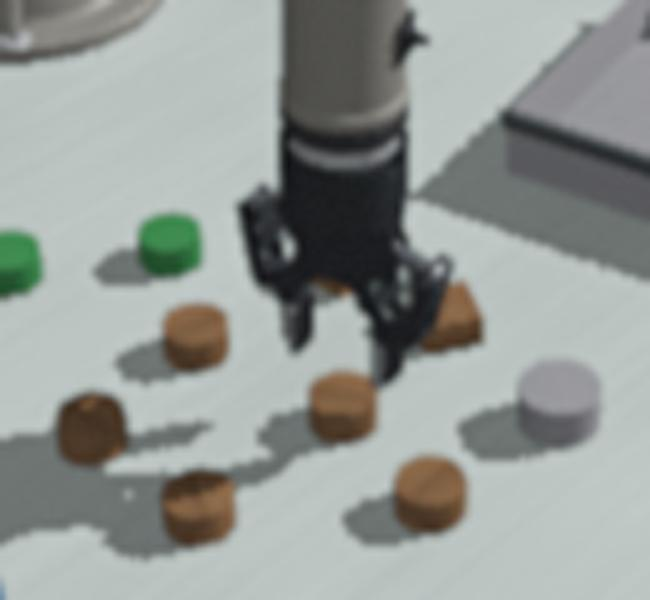

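```bash
python3 -m crank '0.62 0.001 -0.001 0.012 0; 0.62 0.001 -0.001 0.024 0; 0.62 0.001 -0.001 0.034 0; 0.62 0.001 -0.001 0.034 0'
python3 - <<'E'
from h import *
tool(.546,-.1934,-.028,.197)
a=shot("scene","s11");crop(a,230,180,360,300,"c9",5)
E
```

```text
clock: 10.55
tcp_pos: [0.5448, -0.194, -0.0218]
eef_rot: [3.106, 0.328, -0.061]
contact_force: [0.2, 0.2, 0.4]
opening: 0.621
tcp [ 0.5448 -0.194  -0.0218] yaw 0.2103 tilt 2.46 F [0.2 0.2 0.4] op 0.621 t 10.55
shift [ 0.0016 -0.0005  0.0061] roll 0.013325297573404171
```

View pics/c9.png

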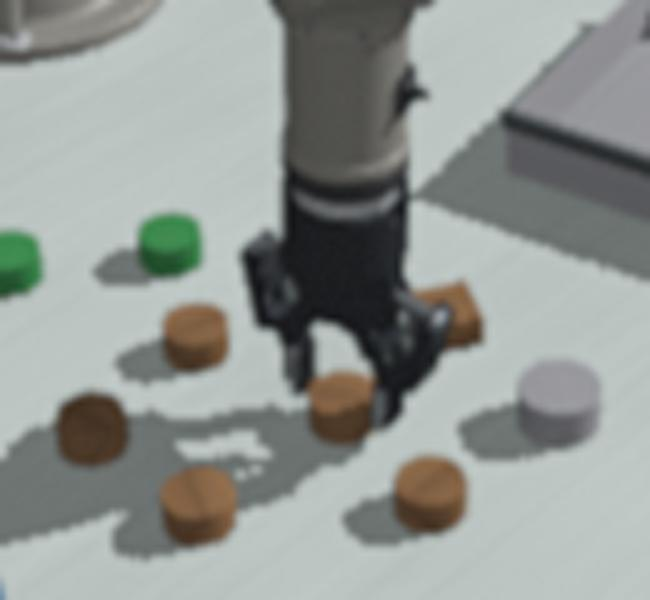

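The jaws straddle the puck at (343,400). I'll go a bit lower, then grip.

```bash
python3 -m crank '0.62 0.001 0 0.004 0; 0.62 0.001 0 0.004 0'; python3 -m crank '0 0 0 0 0; 0 0 0 0 0; 0 0 0 0 0' 25; python3 -m crank '0 0 0 -0.02 0; 0 0 0 -0.05 0; 0 0 0 -0.09 0;0 0 0 -0.13 0;0 0 0 -0.13 0'
python3 - <<'E'
from h import *
# box-centre slots in world
c=np.array([.4840,.1975]);yw=.197
for v in(-.075,0,.075):print(c+[-np.sin(yw)*v,np.cos(yw)*v])
tool(.484,.1975,.11,.197)
a=shot("scene","s12");crop(a,230,150,360,300,"c9",4)
E
```

```text
clock: 10.85
tcp_pos: [0.5462, -0.1941, -0.0253]
eef_rot: [3.105, 0.328, -0.059]
contact_force: [-0.2, -0.0, 0.1]
opening: 0.617
clock: 11.22
tcp_pos: [0.5464, -0.1942, -0.0249]
eef_rot: [3.105, 0.328, -0.058]
contact_force: [-0.7, 0.3, 3.7]
opening: 0.506
clock: 11.85
tcp_pos: [0.5541, -0.1925, 0.1094]
eef_rot: [3.103, 0.328, -0.046]
contact_force: [0.9, -0.8, -0.3]
opening: 0.506
[0.49867962 0.12395064]
[0.484  0.1975]
[0.46932038 0.27104936]
tcp [ 0.5541 -0.1925  0.1094] yaw 0.2102 tilt 2.06 F [ 0.9 -0.8 -0.3] op 0.506 t 11.85
shift [ 0.0128 -0.3959 -0.008 ] roll 0.013170732792927797
```

View pics/c9.png

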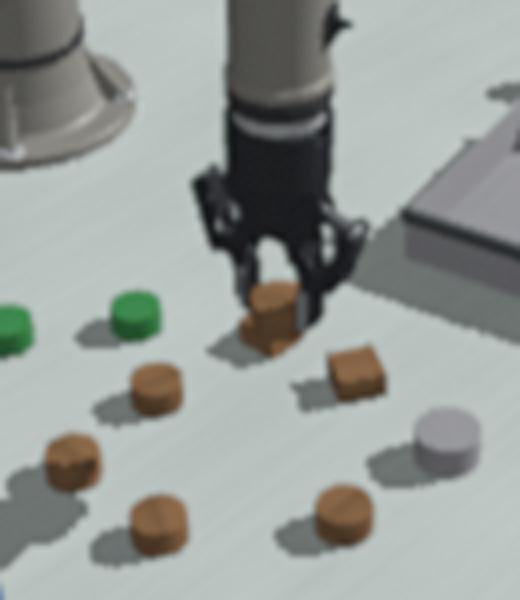

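Puck held at (275,310), with the shelf spot empty. Carrying it to the far slot of the box.

```bash
python3 - <<'E'
from h import *
tool(.469,.271,.10,.197)
E
python3 -m crank '0 0.001 -0.04 0 0; 0 0.003 -0.09 0 0; 0 0.005 -0.14 0 0; 0 0.007 -0.19 0 0; 0 0.009 -0.23 0 0'
python3 - <<'E'
from h import *
tool(.469,.271,.10,.197)
E
```

```text
tcp [ 0.5524 -0.1917  0.1072] yaw 0.2103 tilt 2.2 F [ 0.2 -0.2 -0.5] op 0.505 t 11.9
shift [ 0.0153 -0.4699 -0.0007] roll 0.013317013901624541
clock: 12.52
tcp_pos: [0.5113, 0.0373, 0.1023]
eef_rot: [3.104, 0.331, -0.056]
contact_force: [-0.4, 0.1, -0.2]
opening: 0.505
tcp [0.5113 0.0373 0.1023] yaw 0.2119 tilt 2.31 F [-0.4  0.1 -0.2] op 0.505 t 12.525
shift [ 0.0078 -0.2374 -0.0017] roll 0.014854182208750455
```

```bash
python3 -m crank '0 0.002 -0.05 0 0; 0 0.004 -0.1 0 0.015; 0 0.005 -0.15 0 0.015; 0 0.007 -0.2 0 0.015; 0 0.008 -0.237 0 0.015';python3 -m crank '0 0 0 0 0'
python3 - <<'E'
from h import *
tool(.469,.271,-.010,.197)
a=shot("scene","s13");crop(a,320,100,440,245,"c9",4)
E
```

```text
clock: 13.15
tcp_pos: [0.4673, 0.2727, 0.0972]
eef_rot: [3.105, 0.311, -0.059]
contact_force: [-0.4, 0.1, -0.5]
opening: 0.505
clock: 13.28
tcp_pos: [0.4651, 0.2761, 0.096]
eef_rot: [3.104, 0.32, -0.062]
contact_force: [0.2, -0.0, -0.9]
opening: 0.503
tcp [0.4651 0.2761 0.096 ] yaw 0.2054 tilt 2.55 F [ 0.2 -0.  -0.9] op 0.503 t 13.275
shift [0.0071 0.0041 0.1059] roll 0.008398727764594716
```

View pics/c9.png

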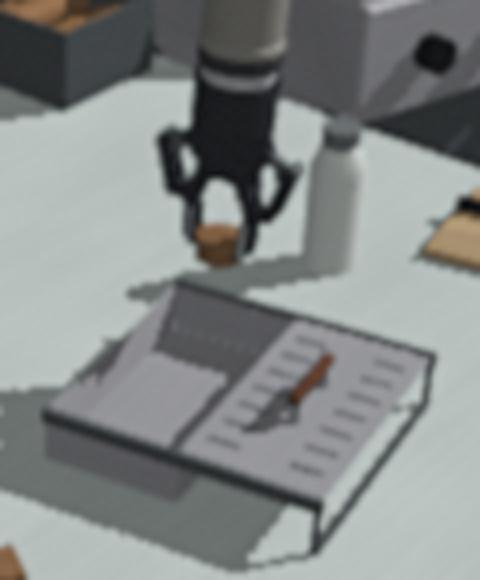

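The puck hangs above the far end of the hollow. Lowering.

```bash
python3 -m crank '0 0.004 0.002 0.02 0.008; 0 0.006 0.003 0.04 0.008; 0 0.005 0.003 0.06 0.008; 0 0.005 0.003 0.07 0.008; 0 0.005 0.003 0.07 0.008'
python3 - <<'E'
from h import *
tool(.469,.271,-.021,.197)
a=shot("scene","s14");crop(a,320,100,440,245,"c9",4)
E
```

```text
clock: 13.95
tcp_pos: [0.4681, 0.2685, 0.0252]
eef_rot: [3.103, 0.301, -0.065]
contact_force: [0.2, 0.3, -0.1]
opening: 0.501
tcp [0.4681 0.2685 0.0252] yaw 0.193 tilt 2.72 F [ 0.2  0.3 -0.1] op 0.501 t 13.95
shift [ 0.0034 -0.0031  0.0461] roll -0.00396719060508266
```

View pics/c9.png

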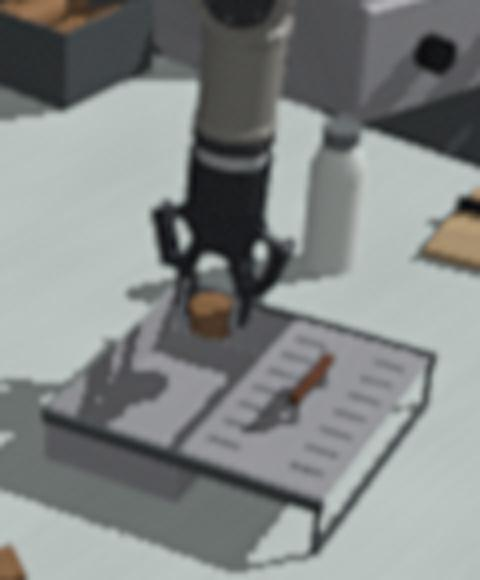

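```bash
python3 -m crank '0 0.003 -0.003 0.012 0; 0 0.003 -0.003 0.025 0; 0 0.003 -0.003 0.037 0; 0 0.003 -0.003 0.043 0; 0 0.003 -0.003 0.043 0'; python3 -m crank '0 0 0 0.002 0;0 0 0 0.003 0'
python3 - <<'E'
from h import *
tool(.469,.271,-.022,.197)
a=shot("scene","s15");crop(a,320,100,440,245,"c9",4)
E
```

```text
clock: 14.62
tcp_pos: [0.469, 0.2713, -0.0178]
eef_rot: [3.104, 0.302, -0.064]
contact_force: [0.4, 0.0, 0.1]
opening: 0.505
clock: 14.88
tcp_pos: [0.469, 0.2713, -0.0207]
eef_rot: [3.104, 0.302, -0.064]
contact_force: [0.7, -0.1, 0.0]
opening: 0.501
tcp [ 0.469   0.2713 -0.0207] yaw 0.1933 tilt 2.67 F [ 0.7 -0.1  0. ] op 0.501 t 14.875
shift [-0.      0.0003  0.0013] roll -0.0036720193372981047
```

View pics/c9.png

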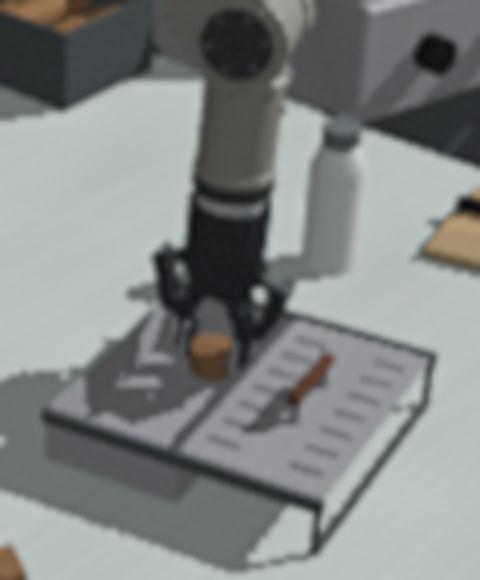

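```bash
python3 -m crank '0 0 0 0.0015 0;0 0 0 0.0015 0';python3 -m crank '0 0 0 0.0015 0;0 0 0 0.0015 0'
```

```text
clock: 15.18
tcp_pos: [0.4691, 0.2714, -0.0218]
eef_rot: [3.104, 0.302, -0.063]
contact_force: [-0.8, -0.1, 2.6]
opening: 0.507
clock: 15.42
tcp_pos: [0.4691, 0.2713, -0.022]
eef_rot: [3.105, 0.301, -0.064]
contact_force: [-3.6, -2.1, 12.2]
opening: 0.501
```

Floor contact at −0.022, as predicted. Release and lift.

```bash
python3 -m crank '0.62 0 0 0 0;0.62 0 0 0 0;0.62 0 0 0 0'; python3 -m crank '0.62 0 0 -0.03 0; 0.62 0 0 -0.07 0; 0.62 0 0 -0.1 0; 0.62 0 0 -0.12 0;0.62 0 0 -0.12 0'
python3 - <<'E'
from h import *
tool(.637,-.2125,.06,.197)
a=shot("scene","s16");crop(a,320,100,440,245,"c9",4)
E
```

```text
clock: 15.8
tcp_pos: [0.469, 0.2713, -0.0223]
eef_rot: [3.104, 0.301, -0.065]
contact_force: [0.4, 0.2, 0.2]
opening: 0.617
clock: 16.42
tcp_pos: [0.4748, 0.2751, 0.0988]
eef_rot: [3.106, 0.302, -0.06]
contact_force: [0.3, 0.9, -0.3]
opening: 0.624
tcp [0.4748 0.2751 0.0988] yaw 0.1933 tilt 2.49 F [ 0.3  0.9 -0.3] op 0.624 t 16.425
shift [0.067  0.509  0.0444] roll -0.003692012493450525
```

View pics/c9.png

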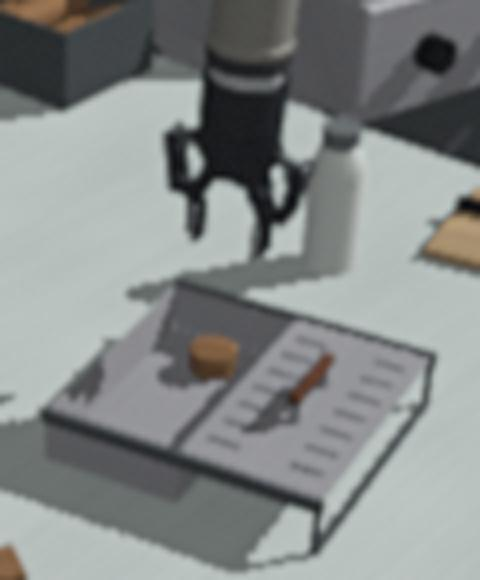

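Puck 1 lies flat in the box at (213,357). The next puck is the one at top pixel (387,156), which is round.

```bash
python3 -m crank '0.62 0.004 0.05 0 0; 0.62 0.01 0.11 0 0; 0.62 0.018 0.17 0 0; 0.62 0.026 0.225 0 0; 0.62 0.034 0.28 0 0';python3 - <<'E'
from h import *
tool(.637,-.2125,.05,.197)
E
```

```text
clock: 17.1
tcp_pos: [0.5603, 0.0047, 0.0994]
eef_rot: [3.105, 0.302, -0.068]
contact_force: [0.9, 0.1, -0.8]
opening: 0.619
tcp [0.5603 0.0047 0.0994] yaw 0.1934 tilt 2.78 F [ 0.9  0.1 -0.8] op 0.619 t 17.1
shift [0.0357 0.227  0.0517] roll -0.00357423824914882
```

```bash
python3 -m crank '0.62 0.007 0.05 0 0; 0.62 0.016 0.11 0 0; 0.62 0.026 0.17 0 -0.004; 0.62 0.036 0.22 0.02 -0.004; 0.62 0.036 0.227 0.045 -0.004';python3 -m crank '0.62 0 0 0.005 0; 0.62 0 0 0.005 0';python3 - <<'E'
from h import *
tool(.637,-.2125,.015,.197)
a=shot("scene","s17");crop(a,230,180,360,300,"c9",5)
E
```

```text
clock: 17.73
tcp_pos: [0.6368, -0.2183, 0.0549]
eef_rot: [3.102, 0.298, -0.07]
contact_force: [0.4, 0.8, -0.7]
opening: 0.616
clock: 17.98
tcp_pos: [0.6356, -0.2178, 0.0487]
eef_rot: [3.102, 0.298, -0.073]
contact_force: [0.1, 1.0, 0.8]
opening: 0.62
tcp [ 0.6356 -0.2178  0.0487] yaw 0.1913 tilt 3.03 F [0.1 1.  0.8] op 0.62 t 17.975
shift [ 0.0041 -0.0056  0.0334] roll -0.005683658259377777
```

View pics/c9.png

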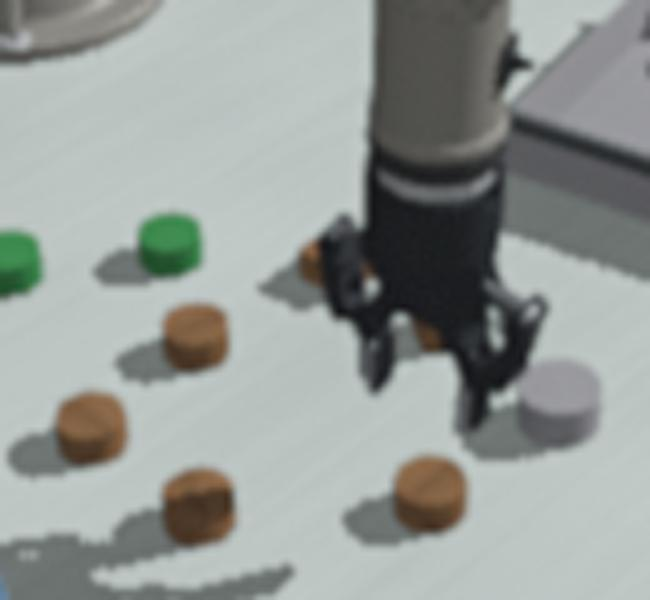

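```bash
python3 -m crank '0.62 0.003 -0.005 0.02 -0.005; 0.62 0.004 -0.006 0.04 -0.005; 0.62 0.005 -0.006 0.055 -0.005; 0.62 0.005 -0.006 0.062 -0.005;0.62 0.005 -0.006 0.062 -0.005';python3 - <<'E'
from h import *
tool(.636,-.2125,-.025,.197)
a=shot("scene","s18");crop(a,230,180,360,300,"c9",5)
E
```

```text
clock: 18.65
tcp_pos: [0.6371, -0.2126, -0.0132]
eef_rot: [3.102, 0.307, -0.072]
contact_force: [0.2, 0.4, 0.1]
opening: 0.62
tcp [ 0.6371 -0.2126 -0.0132] yaw 0.1968 tilt 2.99 F [0.2 0.4 0.1] op 0.62 t 18.65
shift [-0.0005 -0.0005  0.0118] roll -0.0002306275939507607
```

View pics/c9.png

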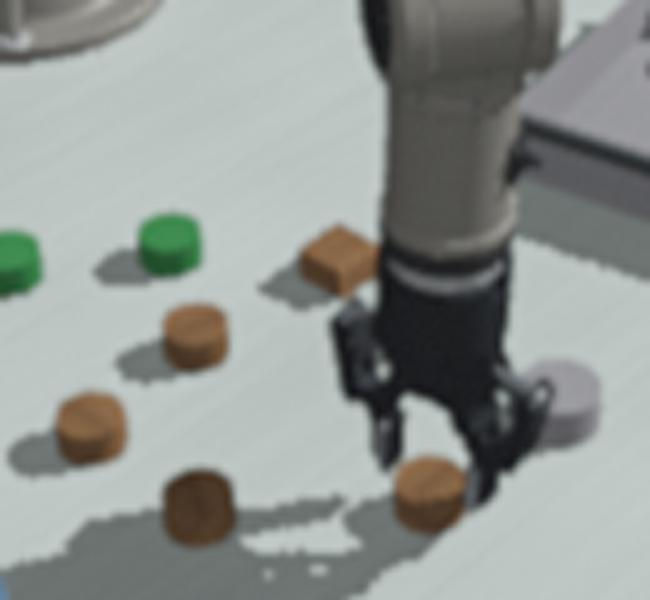

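The jaws are centred on the puck at (430,490).

```bash
python3 -m crank '0.62 -0.001 0 0.006 0; 0.62 -0.001 0 0.0115 0;0.62 -0.001 0 0.0115 0'; python3 -m crank '0 0 0 0 0; 0 0 0 0 0; 0 0 0 0 0' 25
```

```text
clock: 19.08
tcp_pos: [0.6358, -0.2132, -0.0245]
eef_rot: [3.102, 0.307, -0.072]
contact_force: [-0.5, 0.6, 0.2]
opening: 0.621
clock: 19.45
tcp_pos: [0.6361, -0.2133, -0.024]
eef_rot: [3.101, 0.307, -0.071]
contact_force: [-0.4, -0.3, 2.8]
opening: 0.504
```

```bash
python3 -m crank '0 0 0 -0.02 0; 0 0 0 -0.05 0; 0 0 0 -0.09 0;0 0 -0.02 -0.13 0;0 0 -0.06 -0.13 0'
python3 - <<'E'
from h import *
tool(.484,.1975,.10,.197)
a=shot("scene","s19");crop(a,230,150,360,300,"c9",4)
E
```

```text
clock: 20.08
tcp_pos: [0.6328, -0.1538, 0.1103]
eef_rot: [3.098, 0.3, -0.056]
contact_force: [0.4, 0.2, 0.0]
opening: 0.503
tcp [ 0.6328 -0.1538  0.1103] yaw 0.1925 tilt 2.64 F [0.4 0.2 0. ] op 0.503 t 20.075
shift [-0.0784 -0.3735  0.004 ] roll -0.00448493611326839
```

View pics/c9.png

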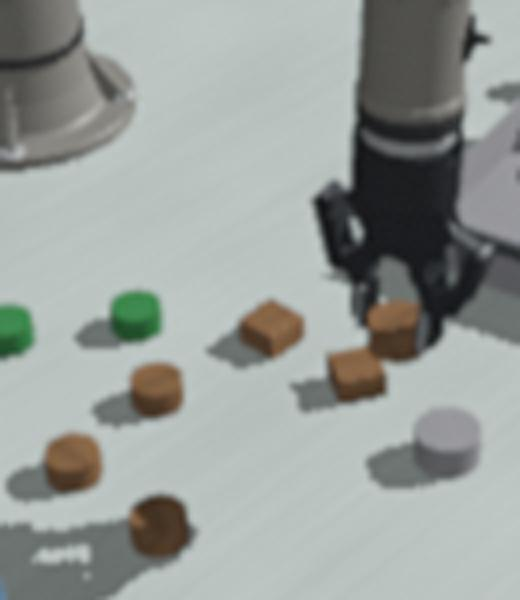

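Second puck held. Carrying it to the middle slot.

```bash
python3 -m crank '0 -0.01 -0.05 0 0; 0 -0.025 -0.105 0 0; 0 -0.04 -0.16 0 0; 0 -0.05 -0.215 0 0; 0 -0.06 -0.26 0 0';python3 - <<'E'
from h import *
tool(.484,.1975,.09,.197)
E
```

```text
clock: 20.75
tcp_pos: [0.5194, 0.1018, 0.107]
eef_rot: [3.107, 0.317, -0.063]
contact_force: [-0.2, 0.0, -0.7]
opening: 0.503
tcp [0.5194 0.1018 0.107 ] yaw 0.2031 tilt 2.53 F [-0.2  0.  -0.7] op 0.503 t 20.75
shift [-0.0147 -0.1011  0.0162] roll 0.006108821121554975
```

```bash
python3 -m crank '0 -0.006 -0.04 0 0.006; 0 -0.012 -0.08 0.01 0.006; 0 -0.015 -0.1 0.02 0.006; 0 -0.015 -0.1 0.03 0.006; 0 -0.015 -0.1 0.03 0.006';python3 - <<'E'
from h import *
tool(.484,.1975,.02,.197)
a=shot("scene","s20");crop(a,320,100,440,245,"c9",4)
E
```

```text
clock: 21.38
tcp_pos: [0.4834, 0.1935, 0.0755]
eef_rot: [3.106, 0.303, -0.065]
contact_force: [-0.3, -0.2, -0.1]
opening: 0.5
tcp [0.4834 0.1935 0.0755] yaw 0.1943 tilt 2.66 F [-0.3 -0.2 -0.1] op 0.5 t 21.375
shift [ 0.0038 -0.0047  0.0553] roll -0.00265160213661475
```

View pics/c9.png

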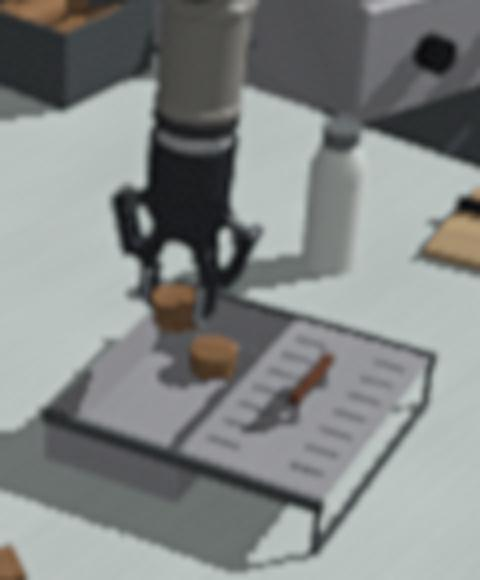

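```bash
python3 -m crank '0 0.003 -0.004 0.025 0; 0 0.004 -0.004 0.05 0; 0 0.005 -0.004 0.075 0; 0 0.005 -0.004 0.092 0; 0 0.005 -0.004 0.092 0'; python3 -m crank '0 0 0 0.003 0;0 0 0 0.003 0';python3 - <<'E'
from h import *
tool(.484,.1975,-.022,.197)
a=shot("scene","s21");crop(a,320,100,440,245,"c9",4)
E
```

```text
clock: 22.05
tcp_pos: [0.4841, 0.1949, -0.0169]
eef_rot: [3.106, 0.3, -0.067]
contact_force: [-0.2, -0.2, 0.1]
opening: 0.5
clock: 22.3
tcp_pos: [0.4845, 0.1948, -0.0194]
eef_rot: [3.106, 0.299, -0.065]
contact_force: [0.3, -0.9, -1.5]
opening: 0.504
tcp [ 0.4845  0.1948 -0.0194] yaw 0.1917 tilt 2.66 F [ 0.3 -0.9 -1.5] op 0.504 t 22.3
shift [ 0.0001 -0.0028  0.0026] roll -0.005304667054300216
```

View pics/c9.png

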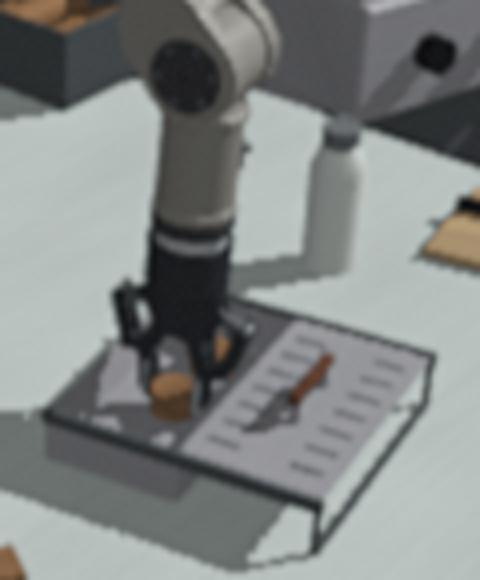

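```bash
python3 -m crank '0 0 0 0.002 0;0 0 0 0.002 0';python3 -m crank '0 0 0 0.0015 0;0 0 0 0.0015 0'
```

```text
clock: 22.6
tcp_pos: [0.4849, 0.1953, -0.021]
eef_rot: [3.107, 0.3, -0.063]
contact_force: [0.7, 0.6, 1.0]
opening: 0.506
clock: 22.85
tcp_pos: [0.4849, 0.1953, -0.0211]
eef_rot: [3.107, 0.3, -0.064]
contact_force: [-2.6, -0.2, 11.9]
opening: 0.504
```

Floor contact. Release and lift.

```bash
python3 -m crank '0.62 0 0 0 0;0.62 0 0 0 0;0.62 0 0 0 0'; python3 -m crank '0.62 0 0 -0.03 0; 0.62 0 0 -0.07 0; 0.62 0 0 -0.1 0; 0.62 0 0.02 -0.12 0;0.62 0 0.06 -0.12 0'
python3 - <<'E'
from h import *
tool(.430,-.2105,.06,.197)
a=shot("scene","s22");crop(a,320,100,440,245,"c9",4)
E
```

```text
clock: 23.22
tcp_pos: [0.4847, 0.1953, -0.0213]
eef_rot: [3.107, 0.3, -0.065]
contact_force: [0.1, -0.3, 0.9]
opening: 0.623
clock: 23.85
tcp_pos: [0.5023, 0.1411, 0.101]
eef_rot: [3.109, 0.307, -0.059]
contact_force: [1.2, -0.2, -0.1]
opening: 0.617
tcp [0.5023 0.1411 0.101 ] yaw 0.1965 tilt 2.39 F [ 1.2 -0.2 -0.1] op 0.617 t 23.85
shift [-0.1378  0.33    0.0509] roll -0.0005345990967138281
```

View pics/c9.png

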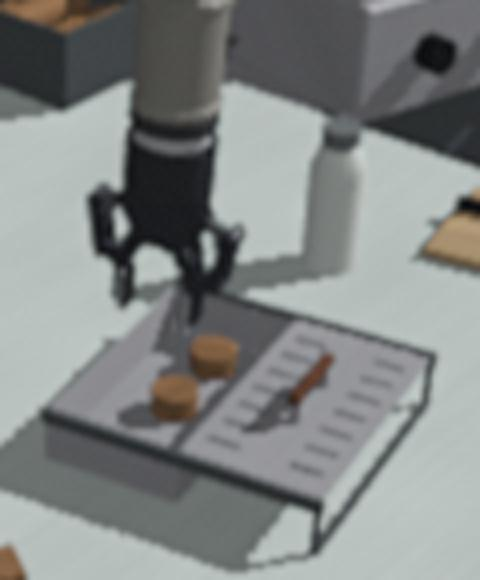

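Two pucks lie flat, at (213,357) and (175,397). The third is the one at top pixel (386,222), round-topped in the enlarged crop.

```bash
python3 -m crank '0.62 -0.02 0.05 0 0; 0.62 -0.045 0.105 0 0; 0.62 -0.07 0.165 0 0; 0.62 -0.095 0.225 0 0; 0.62 -0.12 0.28 0 0'
python3 - <<'E'
from h import *
tool(.430,-.2105,.05,.197)
E
```

```text
clock: 24.52
tcp_pos: [0.4371, -0.1641, 0.1108]
eef_rot: [3.105, 0.291, -0.06]
contact_force: [0.2, -0.4, 0.3]
opening: 0.62
tcp [ 0.4371 -0.1641  0.1108] yaw 0.1868 tilt 2.57 F [ 0.2 -0.4  0.3] op 0.62 t 24.525
shift [-0.0131  0.0431  0.0622] roll -0.010167305639844804
```

```bash
python3 -m crank '0.62 -0.008 0.03 0 -0.01; 0.62 -0.013 0.043 0.02 -0.01; 0.62 -0.013 0.043 0.045 -0.01; 0.62 -0.013 0.043 0.062 -0.01;0.62 -0.013 0.043 0.062 -0.01'
python3 - <<'E'
from h import *
tool(.430,-.2105,.015,.197)
a=shot("scene","s23");crop(a,230,150,360,300,"c9",4)
E
```

```text
clock: 25.15
tcp_pos: [0.4289, -0.2097, 0.0491]
eef_rot: [3.104, 0.307, -0.065]
contact_force: [-0.4, 0.6, 0.1]
opening: 0.626
tcp [ 0.4289 -0.2097  0.0491] yaw 0.197 tilt 2.7 F [-0.4  0.6  0.1] op 0.626 t 25.15
shift [0.0024 0.0004 0.034 ] roll -1.1535678006602268e-05
```

View pics/c9.png

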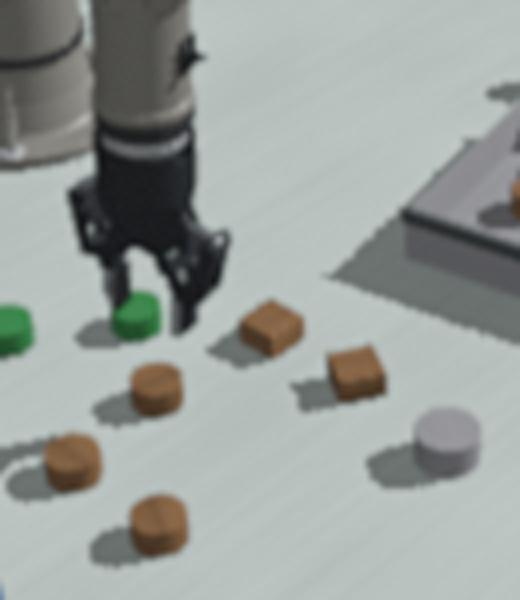

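The tips are above the target puck at (157,388); the green one behind it is clear of the fingers. Lowering.

```bash
python3 -m crank '0.62 0.001 0 0.02 0; 0.62 0.002 0 0.04 0; 0.62 0.003 0 0.055 0; 0.62 0.003 0 0.063 0;0.62 0.003 0 0.063 0'
python3 - <<'E'
from h import *
tool(.430,-.2105,-.025,.197)
a=shot("scene","s24");crop(a,230,150,360,300,"c9",4)
E
```

```text
clock: 25.82
tcp_pos: [0.4304, -0.2112, -0.0132]
eef_rot: [3.104, 0.307, -0.063]
contact_force: [0.2, -1.0, -0.4]
opening: 0.62
tcp [ 0.4304 -0.2112 -0.0132] yaw 0.1971 tilt 2.64 F [ 0.2 -1.  -0.4] op 0.62 t 25.825
shift [ 0.0003 -0.001   0.0117] roll 8.048183570119605e-05
```

View pics/c9.png

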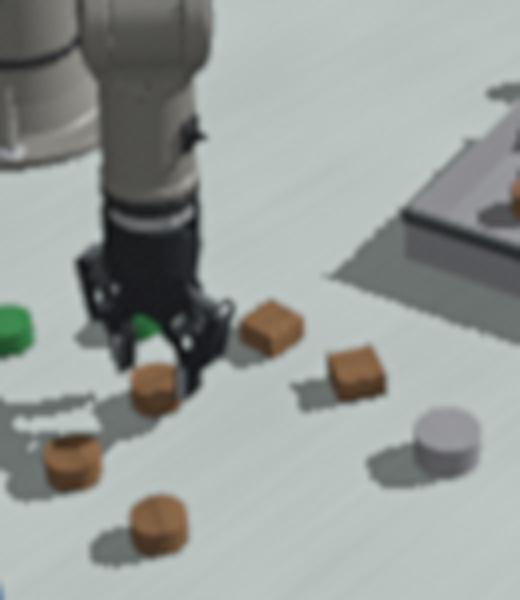

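```bash
python3 -m crank '0.62 0 0 0.006 0; 0.62 0 0 0.0115 0;0.62 0 0 0.0115 0'; python3 -m crank '0 0 0 0 0; 0 0 0 0 0; 0 0 0 0 0' 25;python3 -m crank '0 0 0 -0.02 0; 0 0 0 -0.05 0; 0 0 0 -0.09 0;0 0 0 -0.13 0;0 0 0 -0.13 0'
python3 - <<'E'
from h import *
tool(.4985,.124,.10,.197)
a=shot("scene","s25");crop(a,230,150,360,300,"c9",4)
E
```

```text
clock: 26.25
tcp_pos: [0.4298, -0.2115, -0.0248]
eef_rot: [3.104, 0.307, -0.063]
contact_force: [-1.0, 1.7, 0.4]
opening: 0.617
clock: 26.62
tcp_pos: [0.4299, -0.2116, -0.0244]
eef_rot: [3.104, 0.307, -0.062]
contact_force: [-1.6, 0.8, 6.6]
opening: 0.505
clock: 27.25
tcp_pos: [0.4375, -0.209, 0.1079]
eef_rot: [3.102, 0.308, -0.052]
contact_force: [0.2, -0.8, -0.1]
opening: 0.506
tcp [ 0.4375 -0.209   0.1079] yaw 0.1973 tilt 2.35 F [ 0.2 -0.8 -0.1] op 0.506 t 27.25
shift [ 0.1253 -0.3146 -0.0029] roll 0.00027341195982244493
```

View pics/c9.png

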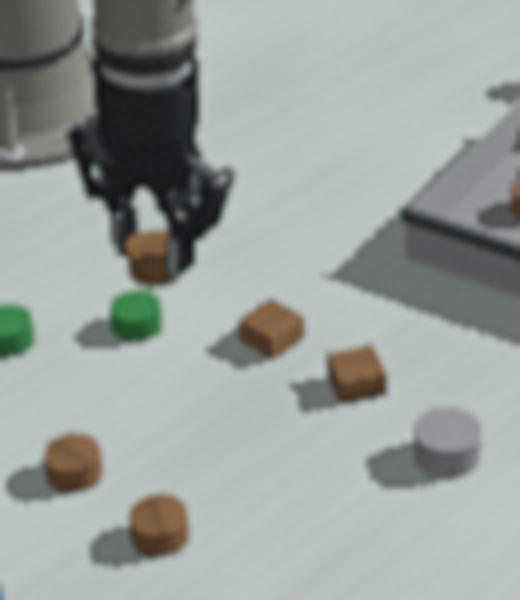

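Third puck held and the two spares stay put. Carrying it to the near-right slot.

```bash
python3 -m crank '0 0.02 -0.05 0 0; 0 0.04 -0.1 0 0; 0 0.065 -0.16 0 0; 0 0.085 -0.215 0 0; 0 0.105 -0.265 0 0'
python3 - <<'E'
from h import *
tool(.4985,.124,.09,.197)
E
```

```text
clock: 27.92
tcp_pos: [0.4854, 0.0744, 0.0956]
eef_rot: [3.103, 0.31, -0.062]
contact_force: [0.0, -0.5, -0.8]
opening: 0.504
tcp [0.4854 0.0744 0.0956] yaw 0.1985 tilt 2.62 F [ 0.  -0.5 -0.8] op 0.504 t 27.925
shift [ 0.0229 -0.0461  0.0037] roll 0.0015172782901664572
```

```bash
python3 -m crank '0 0.012 -0.025 0 0; 0 0.022 -0.046 0 0.001; 0 0.022 -0.046 0.02 0.001; 0 0.022 -0.046 0.03 0.001; 0 0.022 -0.046 0.03 0.001'
python3 - <<'E'
from h import *
tool(.4985,.124,.02,.197)
a=shot("scene","s26");crop(a,320,100,440,245,"c9",4)
E
```

```text
clock: 28.55
tcp_pos: [0.4957, 0.1217, 0.0628]
eef_rot: [3.102, 0.305, -0.066]
contact_force: [0.1, 0.0, -0.3]
opening: 0.504
tcp [0.4957 0.1217 0.0628] yaw 0.1956 tilt 2.78 F [ 0.1  0.  -0.3] op 0.504 t 28.55
shift [ 0.0051 -0.0025  0.0426] roll -0.0013860044740308108
```

View pics/c9.png

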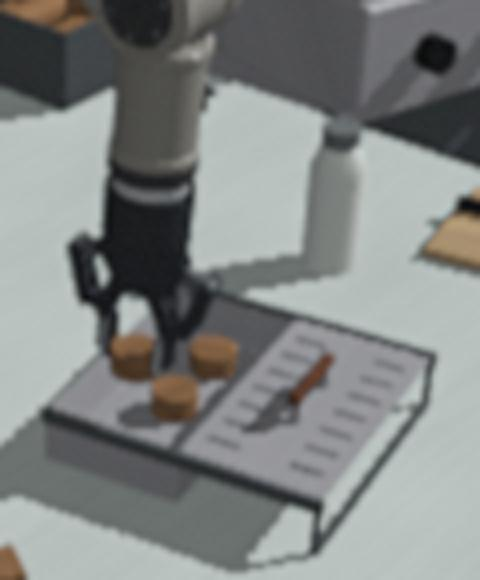

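```bash
python3 -m crank '0 0.003 -0.002 0.025 -0.001; 0 0.004 -0.002 0.05 -0.001; 0 0.005 -0.002 0.07 -0.001; 0 0.005 -0.002 0.081 -0.001; 0 0.005 -0.002 0.081 -0.001'; python3 -m crank '0 0 0 0.003 0;0 0 0 0.003 0'; python3 -m crank '0 0 0 0.002 0;0 0 0 0.002 0';python3 - <<'E'
from h import *
tool(.4985,.124,-.022,.197)
a=shot("scene","s27");crop(a,320,100,440,245,"c9",4)
E
```

```text
clock: 29.22
tcp_pos: [0.4978, 0.1224, -0.0177]
eef_rot: [3.102, 0.306, -0.064]
contact_force: [0.3, -1.1, 0.8]
opening: 0.501
clock: 29.48
tcp_pos: [0.4981, 0.1224, -0.0202]
eef_rot: [3.103, 0.306, -0.063]
contact_force: [0.8, 0.1, 0.1]
opening: 0.507
clock: 29.72
tcp_pos: [0.4984, 0.1225, -0.0214]
eef_rot: [3.103, 0.306, -0.062]
contact_force: [-2.9, -0.2, 5.6]
opening: 0.504
tcp [ 0.4984  0.1225 -0.0214] yaw 0.196 tilt 2.61 F [-2.9 -0.2  5.6] op 0.504 t 29.725
shift [ 0.0004 -0.0014  0.0006] roll -0.001008861171452713
```

View pics/c9.png

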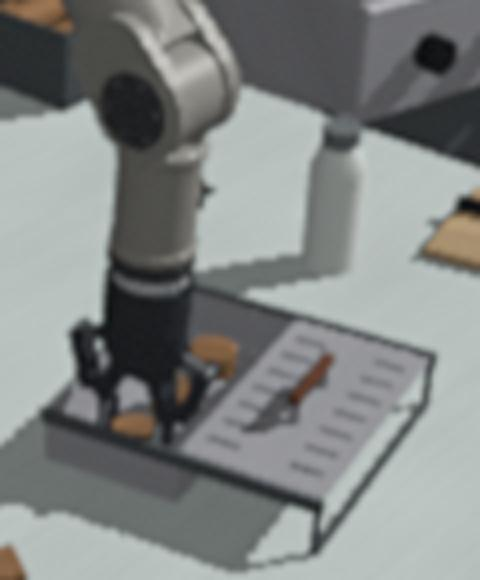

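On the floor (5.6 N). Release, lift, and line up on the handle at (0.609, 0.223).

```bash
python3 -m crank '0.62 0 0 0 0;0.62 0 0 0 0;0.62 0 0 0 0'; python3 -m crank '0.5 0 0 -0.03 0; 0.5 0 0 -0.07 0; 0.5 0 0 -0.1 0; 0.5 0.03 -0.02 -0.13 0;0.5 0.07 -0.05 -0.14 0'
python3 - <<'E'
from h import *
tool(.607,.223,.09,.197)
a=shot("scene","s28");crop(a,320,100,440,245,"c9",4)
E
```

```text
clock: 30.15
tcp_pos: [0.4984, 0.1226, -0.0214]
eef_rot: [3.103, 0.306, -0.062]
contact_force: [-0.3, -0.2, -0.3]
opening: 0.619
clock: 30.78
tcp_pos: [0.5643, 0.1888, 0.1171]
eef_rot: [3.105, 0.302, -0.056]
contact_force: [0.9, 0.0, -0.3]
opening: 0.498
tcp [0.5643 0.1888 0.1171] yaw 0.1938 tilt 2.4 F [ 0.9  0.  -0.3] op 0.498 t 30.775
shift [ 0.0495 -0.0258  0.0248] roll -0.0031833769985951665
```

View pics/c9.png

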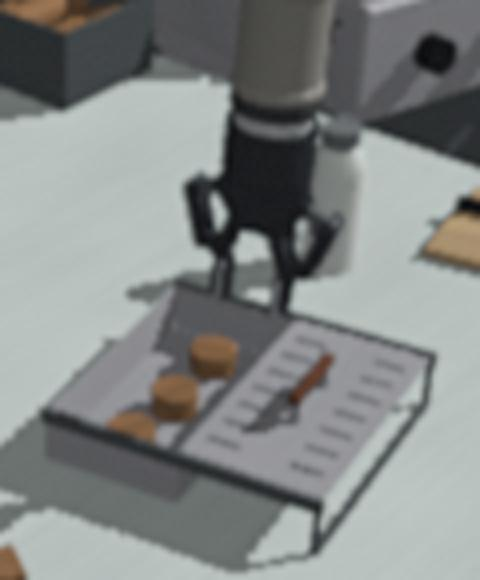

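All three pucks lie flat, at (213,357), (175,397) and (132,427). Now back to the handle.

```bash
python3 -m crank '0.5 0.025 -0.013 0 -0.003; 0.5 0.05 -0.026 0 -0.003; 0.5 0.05 -0.026 0.02 -0.003; 0.5 0.05 -0.026 0.025 -0.003'
python3 - <<'E'
from h import *
tool(.608,.223,.044,.197)
a=shot("scene","s29");crop(a,320,100,440,245,"c9",4)
E
```

```text
clock: 31.32
tcp_pos: [0.6096, 0.2311, 0.0876]
eef_rot: [3.106, 0.319, -0.053]
contact_force: [0.1, 0.3, 0.1]
opening: 0.495
tcp [0.6096 0.2311 0.0876] yaw 0.2043 tilt 2.24 F [0.1 0.3 0.1] op 0.495 t 31.325
shift [-0.0016  0.0069  0.0438] roll 0.007279146117981972
```

View pics/c9.png

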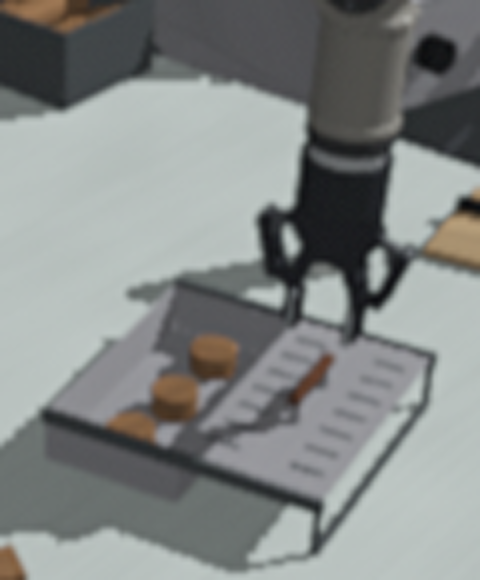

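```bash
python3 -m crank '0.5 -0.001 0.006 0.01 0.007; 0.5 -0.002 0.007 0.025 0.007; 0.5 -0.002 0.007 0.038 0.007; 0.5 -0.002 0.007 0.045 0.007;0.5 -0.002 0.007 0.045 0.007'; python3 -m crank '0 0 0 0 0; 0 0 0 0 0; 0 0 0 0 0; 0 0 0 0 0' 25
python3 - <<'E'
from h import *
tool(.4835,.198,.043,.197)
E
```

```text
clock: 32.0
tcp_pos: [0.6072, 0.2226, 0.0422]
eef_rot: [3.106, 0.308, -0.055]
contact_force: [-0.4, -1.0, 0.1]
opening: 0.503
clock: 32.5
tcp_pos: [0.6077, 0.2229, 0.0427]
eef_rot: [3.107, 0.308, -0.053]
contact_force: [0.2, -0.1, 1.7]
opening: 0.13
tcp [0.6077 0.2229 0.0427] yaw 0.1973 tilt 2.22 F [ 0.2 -0.1  1.7] op 0.13 t 32.5
shift [-0.1266 -0.      0.0042] roll 0.0003299173143078704
```

Gripped (0.13). Sliding shut, with dz compensation to keep the motion level despite the tilt.

```bash
python3 -m crank '0 -0.02 0 0.001 0; 0 -0.045 0 0.0015 0; 0 -0.07 0 0.0025 0; 0 -0.095 0 0.003 0; 0 -0.115 0 0.004 0'; python3 -m crank '0 -0.005 0 0 0; 0 -0.01 0 0 0; 0 -0.01 0 0 0'
python3 - <<'E'
from h import *
tool(.4835,.198,.043,.197)
E
```

```text
clock: 33.12
tcp_pos: [0.4948, 0.1998, 0.0427]
eef_rot: [3.107, 0.308, -0.05]
contact_force: [2.3, -0.6, -1.3]
opening: 0.128
clock: 33.5
tcp_pos: [0.4843, 0.1977, 0.0427]
eef_rot: [3.106, 0.308, -0.053]
contact_force: [-0.4, 0.1, -2.2]
opening: 0.128
tcp [0.4843 0.1977 0.0427] yaw 0.1973 tilt 2.25 F [-0.4  0.1 -2.2] op 0.128 t 33.5
shift [-0.0008 -0.0005 -0.0002] roll 0.00031695904578854517
```

```bash
python3 -m crank '0 -0.004 0 0 0; 0 -0.004 0 0 0'; python3 -m crank '0 -0.005 0 0 0; 0 -0.005 0 0 0';  python3 -m crank '0 -0.006 0 0 0; 0 -0.006 0 0 0'
```

```text
clock: 33.75
tcp_pos: [0.4833, 0.1975, 0.0428]
eef_rot: [3.106, 0.308, -0.043]
contact_force: [7.9, 2.1, -11.0]
opening: 0.13
clock: 34.0
tcp_pos: [0.4837, 0.1975, 0.0428]
eef_rot: [3.107, 0.308, -0.025]
contact_force: [11.3, 2.3, -16.6]
opening: 0.133
clock: 34.25
tcp_pos: [0.4841, 0.1976, 0.0429]
eef_rot: [3.108, 0.308, -0.004]
contact_force: [14.6, 2.8, -21.1]
opening: 0.133
```

The stop is firm: contact 11–15 N, and total travel was about 0.128 m, matching the full range. Release and withdraw.

```bash
python3 -m crank '0.4 0 0 0 0; 0.4 0 0 0 0; 0.4 0 0 0 0'; python3 -m crank '0.4 0 0 -0.03 0; 0.4 0 0 -0.07 0; 0.4 0 0 -0.11 0; 0.4 0 0 -0.15 0; 0.4 -0.02 -0.02 -0.18 0';python3 -m crank '0.4 -0.02 -0.05 -0.01 0; 0.4 -0.05 -0.1 -0.01 0; 0.4 -0.08 -0.15 -0.01 0; 0.4 -0.11 -0.2 -0.01 0;0.4 -0.13 -0.23 -0.01 0'
python3 - <<'E'
from h import *
a=shot("scene","s30");b=shot("top","t30")
crop(a,320,140,440,245,"z1",3);crop(b,190,120,310,240,"z2",3)
crop(a,220,205,360,300,"z3",3)
o=np.zeros((600,800,3),np.uint8)
for n,x,y in(("z1",0,0),("z2",400,0),("z3",0,315)):
    i=cv2.imread(f"pics/{n}.png")[:600-y,:800-x];o[y:y+i.shape[0],x:x+i.shape[1]]=i
cv2.imwrite("pics/fin.png",o)
E
```

```text
clock: 34.62
tcp_pos: [0.4839, 0.1975, 0.0431]
eef_rot: [3.108, 0.308, -0.005]
contact_force: [-0.2, -0.1, 0.2]
opening: 0.4
clock: 35.25
tcp_pos: [0.4619, 0.2153, 0.2249]
eef_rot: [3.109, 0.301, -0.002]
contact_force: [-0.4, 1.0, 0.2]
opening: 0.4
clock: 35.88
tcp_pos: [0.2872, 0.4181, 0.2312]
eef_rot: [3.109, 0.307, -0.003]
contact_force: [0.3, 0.3, -0.3]
opening: 0.402
```

View pics/fin.png

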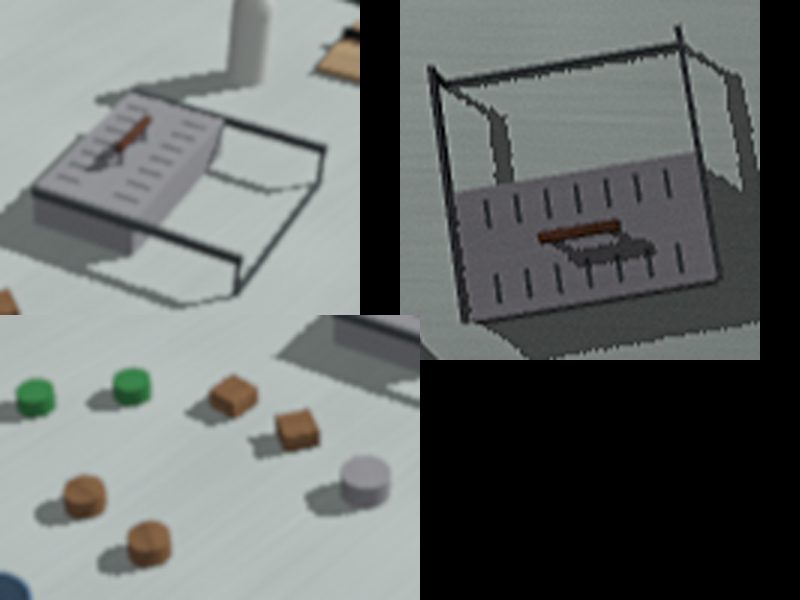

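View pics/t30.png

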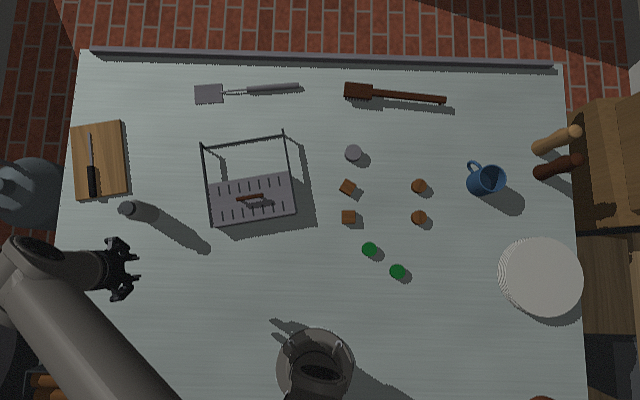

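The lid sits flush over the hollow with no slit. The spares at (419,186) and (419,217), the blocks at (348,187) and (348,217), the tin, mug, bottle and green pucks are all where they started. Handing in.

```bash
python3 -c "
from plant import *
print(hand_in())"
```

```text
the job is handed in; nothing more can be done
None
```

I slid the lid open to its stop, lowered three round pucks onto the box floor, and slid the lid shut to its stop. The job took about 36 s of the 70 s allowed.

**Last checks:**
- **Pucks:** each was set down with light floor contact (about 6–12 N) before release. The picture before closing showed all three lying flat.
- **Lid:** the final pictures show it flush with no slit, and the handle's travel from the open stop was about 128 mm.
- **Everything else:** the two spare pucks, blocks, tin, mug, bottle and the green look-alikes appear unmoved in the final pictures.

**Disagreements along the way:**
- The fingertips sat about 26–35 mm above the reported tool height. The first grasp of the handle therefore closed on air above the bar. I worked out the offset from the fingertips' shadow and corrected for it from then on.
- Pushing the lid against its open stop tilted the tool about 2.5°. The tilt stayed nearly constant while I handled the pucks, and closing the lid undid it.

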